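Load the pressure test frames with their weights

TASK

Load the two pressure test frames by threading the ring weights flat over their spindles, the heavier one always underneath: the 500 g weight (large, grey) and then the 50 g weight (small, copper) on the frame holding the red core, and the 200 g weight (brass) and then the 100 g weight (bright steel) on the frame holding the blue core. Lower each weight until it rests on the pan or on the weight below instead of letting it drop down the spindle, and leave the green tape and the white jar where they stand.

Things in the scene. Friction and masses are not known exactly. Their poses are not given: they have to be found in the camera images.
- frame_red: Fixed grey loading frame, base 135 x 90 mm, column at its own +x. Along its y, in the base, lies a red core 20 mm thick, 104 mm long, both ends visible from above. Origin: underside, on the spindle axis; z up. Pan (44 mm round): flat top 100 mm above origin. Spindle on it: 8 mm thick, tapered to 3 mm over its last 9 mm, tip 44 mm above the pan (144 mm above origin). All else is below 82 mm; nothing moves.
- frame_blue: Fixed grey loading frame, base 135 x 90 mm, column at its own +x. Along its y, in the base, lies a blue core 12 mm thick, 104 mm long, both ends visible from above. Origin: underside, on the spindle axis; z up. Pan (44 mm round): flat top 90 mm above origin. Spindle on it: 8 mm thick, tapered to 3 mm over its last 9 mm, tip 44 mm above the pan (134 mm above origin). All else is below 82 mm; nothing moves.
- w500: 500 g weight, a plain ring lying flat: 62 mm outside diameter, 24.6 mm thick, 16 mm hole through the middle, grey painted iron, the largest of the four. Origin: centre of its underside; z is the ring's axis, up. Take it by its outside. It belongs on the frame with the red core, on the pan.
- w50: 50 g weight, a plain ring lying flat: 32 mm outside diameter, 10.6 mm thick, 16 mm hole through the middle, copper coloured, the smallest. Origin: centre of its underside; z is the ring's axis, up. Take it by its outside. It belongs on the frame with the red core, on top of the 500 g weight.
- w200: 200 g weight, a plain ring lying flat: 50 mm outside diameter, 13.4 mm thick, 16 mm hole through the middle, yellow brass. Origin: centre of its underside; z is the ring's axis, up. Take it by its outside. It belongs on the frame with the blue core, on the pan.
- w100: 100 g weight, a plain ring lying flat: 40 mm outside diameter, 12.1 mm thick, 16 mm hole through the middle, bright steel. Origin: centre of its underside; z is the ring's axis, up. Take it by its outside. It belongs on the frame with the blue core, on top of the 200 g weight.
- tape: Roll of green insulating tape lying flat among the weights, 58 mm outside diameter, 19 mm high, open in the middle. Origin: centre of its underside. Not part of the job; to be left alone.
- jar: Small white plastic jar with a white screw cap, 45 mm across, 45 mm high, standing among the weights. Origin: centre of its underside. Not part of the job; to be left alone.
Mind the look-alikes: they are no part of the job. There is more than one size of the w100; the job needs the middle-sized.

How it is judged:
By the outcome, as a careful person would: the job done as asked, in the order asked, and still so for the second after the job is handed in, with the robot touching nothing.
It also fails if it takes over 115 s, if anything falls off the work surface, if the arm or the gripper's body presses on something with over 40 N, if the wrist force passes 120 N, or if a joint passes its speed limit or range.

ROBOT

A 7-joint arm with a two-finger parallel gripper is mounted at the origin on the work surface. World frame = base frame: x ahead of the robot, y to its left, z up, the work surface at z = 0. Lengths are in m, angles in rad, forces in N, time in s.
With the tool pointing down it reaches from about 0.425 to 0.8 m from the base axis. Payload 8.3 kg.
Tool frame: the origin (TCP) lies on the centre line of the jaws, within the pads' length; the fingertips stand 19 mm ahead of it and the grasp point (between the pads) is the TCP; z points along the fingers, y is the line along which they close (so a half turn about z gives the same grasp; the last joint's range is limited). The gripper opens to 85 mm and grips with 20 to 120 N. Pads are 22 mm wide; open, the fingers measure 114 mm over their backs; the gripper's body (76 mm by 85 mm) begins 54 mm behind the grasp point. The pads swing forward as they close: fully open they stand 13 mm farther back than shut.
Start: joints at [-1.321, 0.383, 0.016, 1.37, -0.006, 1.388, -0.046], TCP at [0.192, 0.595, 0.216] pointing down, gripper open.
Joint ranges: [-2.95, 2.95], [-0.25, 2.06], [-1.52, 1.56], [0.18, 2.33], [-1.44, 4.58], [0.02, 2.06], [-3.01, 3.01]. Speed limits (rad/s): [2.39, 2.39, 3.01, 3.01, 3.14, 3.14, 3.14].

INTERFACE

Orientations are given as a unit quaternion [w, x, y, z].
In Python, from bench import manip, cams, close_job gives the robot as it stands. The module is installed in compiled form; this text tells all that it offers.
- The arm moves only by the tool play_rows, never from a script. Its argument "deltas" is a list of rows, each an object of numbers: "dx", "dy", "dz": the shift along the tool's x, y, z as a fraction of full scale; "ax", "ay", "az": the turn, a rotation vector about the tool's x, y, z as a fraction of full scale; "jaw": the opening, from 0 (shut) to 1 (fully open). In form: [{"dx": .., "dy": .., "dz": .., "ax": .., "ay": .., "az": .., "jaw": ..}, ...]. A call has 1 to 12 rows; each row is the pose to reach, as a shift and turn from the pose commanded when the call began, along the tool's axes at that moment, turning the shorter way round; what a row does not reach only later rows make up. Full scale, the value 1, is 200 mm for a shift and 180 degrees for a turn. A row lasts 1/8 s, in which the tool goes at most 62.5 mm and 10.7 degrees, less where a joint would pass 70% of its speed; a pose out of reach is approached as far as the arm can. A call with a number of a shift or a turn outside -1 to 1 is refused whole. A call with a gripper value outside its range is refused whole. The fingers move at their own pace and stop on an object; "newtons" is the grip in N (left out, the last holds). Time passes only in rows, so rows that repeat a pose let the fingers close. It gives the time, the measured TCP pose, the force, the opening and the grip force at its end, in the units of the state.
- manip.get_state(): the state, without advancing time (a new reading comes with each control period).
- cams.capture(name): name is "scene" or "top" or "wrist"; returns the picture (400x640x3 uint8, blue, green, red); there is no depth.
- cams.calibration(name): a dict with "camera_matrix" (3x3 intrinsics, pixels), "T" (4x4, takes a point from camera to world coordinates); the wrist camera has in their place "T_tool_cam" (4x4, takes a point from camera to tool coordinates, whose origin is the TCP and whose axes are the flange's). Camera axes: x right, y up, looking along -z (the intrinsics and any distortion apply to the point x, -y, -z); pixel columns grow to the right and rows downward; lengths in m; the calibration is good to about 2 mm. A picture is of the moment at which its call begins: read the wrist's pose just before it. calibration takes no time and is no camera call.
- close_job(): hands the job in; it is judged then, once.
The state is a dict: "time_s": time; "q": joint angles; "qd": joint speeds; "joint_efforts": joint torques, N m; "ee_pos": TCP position; "ee_rot": TCP orientation; "ft_force": force on the tool from outside, world axes, zero at the start; "ft_torque": the same for the moment, N m; "finger_gap": finger opening in m; "grip_force": force on a finger pad.
Only numpy, scipy, OpenCV 4.12 (cv2) and the standard library are available. Lean on these libraries where they do the work, as an engineer would, in place of code of your own. Each camera call takes 0.05 s, during which the arm holds its last target. There are 200 camera calls.

## Working session

There is one attempt and no reset: what is moved stays moved. The work goes in short steps, Python scripts to look and compute and a tool call to move; the robot and the scene stay as the last step left them, time stands still between calls to the robot, and variables do not carry over. Pictures are saved under pics/ and viewed, at most 14 in all, crops included, and the job is handed in when it is done.

Besides the shell and the picture viewer there is one more tool, called after ">>>" as a command line: name --argument value ..., lists and objects as JSON in quotes. play_rows: Moves the arm, as the interface text tells. Shift numbers are shares of 200 mm and turn numbers shares of 180 degrees, none past 1 either way. Its arguments: {"type":"object","properties":{"deltas":{"type":"array"},"newtons":{"type":"number"}},"required":["deltas"]}

```bash
mkdir -p pics; python3 - <<'E'
from bench import manip,cams
import cv2,numpy as np
np.set_printoptions(precision=4,suppress=True)
s=manip.get_state();print(s)
for n in("top","scene"):
    im=cams.capture(n);cv2.imwrite(f"pics/{n}0.png",im);c=cams.calibration(n);print(n,c)
print(cams.calibration("wrist"))
E
```

```text
{'time_s': 0.0, 'q': array([-1.3209,  0.3843,  0.0164,  1.3712, -0.0063,  1.3882, -0.0465]), 'qd': array([-0.0005,  0.001 ,  0.0005, -0.0005,  0.0001,  0.0013, -0.0004]), 'joint_efforts': array([ -0.0004, -62.7587,   0.8436, -37.1848,   0.0163,   0.0139,
        -0.0001]), 'ee_pos': array([0.1921, 0.5942, 0.2153]), 'ee_rot': array([-0.0001,  0.1557,  0.9878, -0.001 ]), 'ft_force': array([-0.4655, -0.3036,  0.1475]), 'ft_torque': array([ 0.0352,  0.0005, -0.0246]), 'grip_force': 0.0, 'finger_gap': 0.08539200987255295}
top {'camera_matrix': array([[456.9756,   0.    , 317.0663],
       [  0.    , 456.9756, 198.9408],
       [  0.    ,   0.    ,   1.    ]]), 'T': array([[ 0.003 ,  0.9967, -0.0814,  0.4288],
       [-0.9999,  0.0019, -0.0137, -0.0156],
       [-0.0135,  0.0814,  0.9966,  0.9015],
       [ 0.    ,  0.    ,  0.    ,  1.    ]])}
scene {'camera_matrix': array([[398.8898,   0.    , 320.2411],
       [  0.    , 398.8898, 202.3557],
       [  0.    ,   0.    ,   1.    ]]), 'T': array([[ 0.5363, -0.5612,  0.6305,  1.0794],
       [ 0.8438,  0.3755, -0.3835, -0.3493],
       [-0.0216,  0.7376,  0.6749,  0.6365],
       [ 0.    ,  0.    ,  0.    ,  1.    ]])}
{'camera_matrix': array([[321.776 ,   0.    , 321.6558],
       [  0.    , 321.776 , 195.7035],
       [  0.    ,   0.    ,   1.    ]]), 'T_tool_cam': array([[-0.0003,  0.9507,  0.31  ,  0.0796],
       [ 1.    ,  0.0004, -0.0004,  0.0006],
       [-0.0005,  0.31  , -0.9507, -0.158 ],
       [ 0.    ,  0.    ,  0.    ,  1.    ]])}
```

View pics/top0.png

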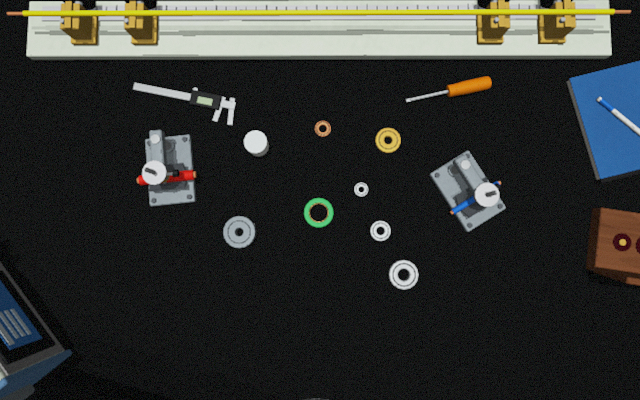

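View pics/scene0.png

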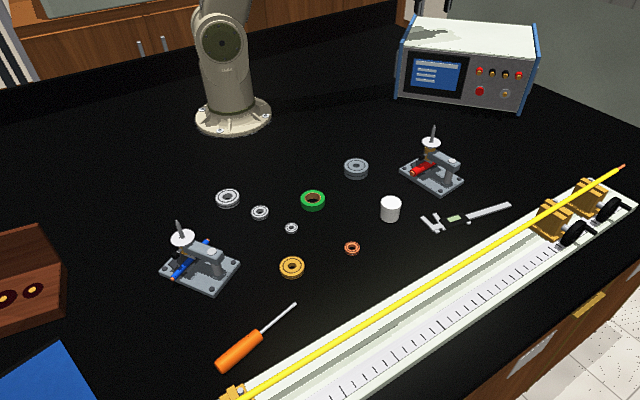

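Top view: the grey w500 is at (239,232), copper w50 (323,128), brass w200 (388,140), tape (318,212) and jar (256,143). The red frame's pan is at (154,173) and the blue frame's at (487,195).

There are three steel rings: (361,189) small, (380,231) middle and (404,275) large. The middle one, (380,231), should be w100 because its ~20 px diameter is about 40 mm. I'll measure all three and confirm in a crop.

```bash
cat > h.py <<'E'
from bench import manip,cams
import cv2,numpy as np
from scipy.spatial.transform import Rotation as R
np.set_printoptions(precision=4,suppress=True)
def pose():
    s=manip.get_state();T=np.eye(4);T[:3,:3]=R.from_quat(s["ee_rot"],scalar_first=True).as_matrix();T[:3,3]=s["ee_pos"];return T
def cam(n):
    c=cams.calibration(n);return c["camera_matrix"],(pose()@c["T_tool_cam"] if n=="wrist" else c["T"])
def cast(K,T,uv,z):
    d=T[:3,:3]@np.array([(uv[0]-K[0,2])/K[0,0],-(uv[1]-K[1,2])/K[1,1],-1]);return T[:3,3]+d*(z-T[2,3])/d[2]
def proj(K,T,p):
    c=T[:3,:3].T@(np.asarray(p)-T[:3,3]);return np.array([K[0,0]*c[0]/-c[2]+K[0,2],K[1,1]*c[1]/c[2]+K[1,2]])
def blobs(mask,amin=60):
    cs,_=cv2.findContours(mask.astype(np.uint8),cv2.RETR_EXTERNAL,cv2.CHAIN_APPROX_NONE)
    return [(cv2.fitEllipse(c),cv2.contourArea(c)) for c in cs if cv2.contourArea(c)>amin and len(c)>5]
E
python3 - <<'E'
from h import *
K,T=cam("top");im=cv2.imread("pics/top0.png")
g=im.max(2)
for e,a in blobs(g>75):
    (u,v),ax,_=e
    if 100<v<300 and a<9000 and u<560:
        p=cast(K,T,(u,v),.012);print(np.round([u,v,*ax,a],1),p[:2],"r",np.hypot(*p[:2]).round(3),"dia mm",np.round(np.array(ax)*.9/457*1000,0))
w=(im.min(2)>170)
for e,a in blobs(w,150): print("white",np.round([*e[0],*e[1],a],1))
for n,z,uv in(("red",.1,(154,173)),("blue",.09,(487,195))):print(n,cast(K,T,uv,z))
c=cv2.resize(im[165:305,340:440],None,fx=4,fy=4,interpolation=cv2.INTER_CUBIC);cv2.imwrite("pics/steel.png",c)
f=np.hstack([cv2.resize(im[120:215,a:a+95],None,fx=4,fy=4,interpolation=cv2.INTER_CUBIC)for a in(120,425)]);cv2.imwrite("pics/frames.png",f)
E
```

```text
[403.3 274.3  29.   29.7 675.5] [ 0.3563 -0.1696] r 0.395 dia mm [57. 59.]
[380.  230.4  20.2  20.6 326. ] [ 0.4405 -0.1256] r 0.458 dia mm [40. 41.]
[238.7 231.5  31.6  32.1 792.5] [0.4375 0.149 ] r 0.462 dia mm [62. 63.]
[318.2 212.2  29.4  29.6 682. ] [ 0.4755 -0.0057] r 0.476 dia mm [58. 58.]
[360.9 189.1  14.2  14.3 158.5] [ 0.521  -0.0889] r 0.528 dia mm [28. 28.]
[ 468.4  190.7   55.    82.3 3235.5] [ 0.5181 -0.298 ] r 0.598 dia mm [108. 162.]
[255.7 142.4  23.3  26.6 483. ] [0.6134 0.1183] r 0.625 dia mm [46. 52.]
[ 167.5  170.5   56.5   76.  2995.5] [0.5572 0.2918] r 0.629 dia mm [111. 150.]
[387.7 139.8  24.9  25.2 490.5] [ 0.6186 -0.1421] r 0.635 dia mm [49. 50.]
[322.4 128.2  15.9  16.1 199. ] [ 0.6419 -0.0134] r 0.642 dia mm [31. 32.]
[224.7 111.9  19.3  32.2 292.5] [0.6748 0.181 ] r 0.699 dia mm [38. 63.]
[204.2 100.5   7.9  18.5 102.5] [0.6981 0.2224] r 0.733 dia mm [16. 36.]
white [403.5 274.2  27.3  28.  598.5]
white [380.1 230.4  18.9  19.1 282. ]
white [486.6 194.4  22.8  24.1 430.5]
white [153.7 172.   22.8  24.  427.5]
white [255.  141.3  21.8  22.4 382. ]
white [224.3 113.9  16.8  33.9 201.5]
white [163.4  91.3   6.   81.9 299. ]
white [112.8  25.9  10.8  28.3 216. ]
white [  323.8    35.5    48.5   591.9 11116.5]
white [522.3  22.5  15.3  30.1 287.5]
white [ 316.9   22.9   15.7  366.6 3874. ]
white [111.4   4.7   8.9  29.9 174.5]
white [ 45.6   5.3   8.7  41.  230.5]
white [591.1   4.    8.8  44.7 264.5]
white [522.2   3.9   8.8  30.8 178.5]
white [ 316.     4.6    8.6  434.8 2269.5]
red [0.54   0.2853 0.1   ]
blue [ 0.5027 -0.3059  0.09  ]
```

View pics/steel.png

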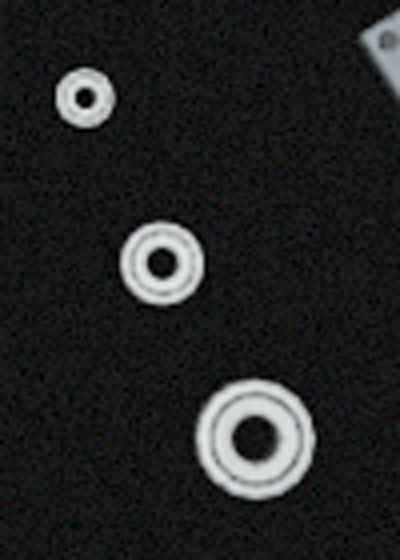

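View pics/frames.png

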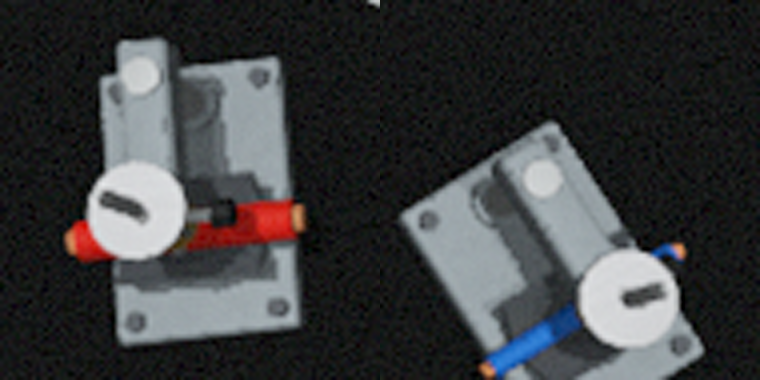

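The crop shows three steel rings at crop (85,97), (162,263) and (255,438), about 28, 40 and 58 mm. Only the middle one, at top-image (380,230), is 40 mm, so that is w100. The frame crop shows the red core under the left pan and the blue core under the right pan. The other sizes match too: w500 62 mm, w200 50 mm, w50 32 mm.

Next I'll move above w500.

>>> play_rows --deltas '[{"dx": -0.23,"dy": -0.22,"az": -0.05,"jaw": 1},{"dx": -0.46,"dy": -0.44,"az": -0.0995,"jaw": 1},{"dx": -0.7,"dy": -0.66,"az": -0.0995,"jaw": 1},{"dx": -0.925,"dy": -0.87,"az": -0.0995,"jaw": 1},{"dx": -0.925,"dy": -0.87,"az": -0.0995,"jaw": 1},{"dx": -0.925,"dy": -0.87,"az": -0.0995,"jaw": 1}]' --newtons 60

```text
validation failed for argument at $.de...
```

>>> play_rows --deltas '[{"dx": -0.23,"dy": -0.22,"dz": 0.0,"ax": 0.0,"ay": 0.0,"az": -0.05,"jaw": 1.0},{"dx": -0.46,"dy": -0.44,"dz": 0.0,"ax": 0.0,"ay": 0.0,"az": -0.0995,"jaw": 1.0},{"dx": -0.7,"dy": -0.66,"dz": 0.0,"ax": 0.0,"ay": 0.0,"az": -0.0995,"jaw": 1.0},{"dx": -0.925,"dy": -0.87,"dz": 0.0,"ax": 0.0,"ay": 0.0,"az": -0.0995,"jaw": 1.0},{"dx": -0.925,"dy": -0.87,"dz": 0.0,"ax": 0.0,"ay": 0.0,"az": -0.0995,"jaw": 1.0},{"dx": -0.925,"dy": -0.87,"dz": 0.0,"ax": 0.0,"ay": 0.0,"az": -0.0995,"jaw": 1.0}]' --newtons 60

```text
time_s: 0.85
ee_pos: [0.3146, 0.3723, 0.2163]
ee_rot: [-0.0, 0.0, 1.0, 0.0]
ft_force: [-0.5, 0.2, -0.9]
finger_gap: 0.0858
grip_force: 0.0
```

>>> play_rows --deltas '[{"dx": -0.15,"dy": -0.25,"dz": 0.0,"ax": 0.0,"ay": 0.0,"az": 0.0,"jaw": 1.0},{"dx": -0.31,"dy": -0.5,"dz": 0.0,"ax": 0.0,"ay": 0.0,"az": 0.0,"jaw": 1.0},{"dx": -0.46,"dy": -0.75,"dz": 0.0,"ax": 0.0,"ay": 0.0,"az": 0.0,"jaw": 1.0},{"dx": -0.61,"dy": -1.0,"dz": 0.0,"ax": 0.0,"ay": 0.0,"az": 0.0,"jaw": 1.0},{"dx": -0.61,"dy": -1.0,"dz": 0.0,"ax": 0.0,"ay": 0.0,"az": 0.0,"jaw": 1.0},{"dx": -0.61,"dy": -1.0,"dz": 0.0,"ax": 0.0,"ay": 0.0,"az": 0.0,"jaw": 1.0}]'

```text
time_s: 1.6
ee_pos: [0.4361, 0.1742, 0.216]
ee_rot: [-0.0, -0.001, 1.0, -0.0]
ft_force: [-0.6, 1.4, -0.0]
finger_gap: 0.0851
grip_force: 0.0
```

```bash
python3 - <<'E'
from h import *
K,T=cam("wrist");im=cams.capture("wrist");cv2.imwrite("pics/w1.png",im);print(pose()[:3,3])
print("expect",proj(K,T,(.4375,.149,.0246)))
for e,a in blobs(im.max(2)>75,300):
    if a<9000: print(np.round([*e[0],*e[1],a],1),cast(K,T,e[0],.0246))
E
```

```text
[0.4359 0.1746 0.216 ]
expect [298.3389 167.3527]
[ 18.  359.4  17.9  59.1 517. ] [ 0.7068 -0.2399  0.0246]
[ 133.6  371.9   61.7   92.7 3040.5] [ 0.7285 -0.0857  0.0246]
[ 509.2  371.3   63.4   92.9 3069. ] [0.7265 0.436  0.0246]
[ 359.4  342.6   36.   108.  1753.5] [0.6776 0.226  0.0246]
[  84.6  298.8   36.7   43.3 1245. ] [ 0.6093 -0.1269  0.0246]
[ 275.1  302.2   37.6   52.  1516. ] [0.614  0.1157 0.0246]
[199.3 291.4  35.6  70.  904.5] [0.598  0.0206 0.0246]
[111.  231.3  23.   25.8 461.5] [ 0.5154 -0.0745  0.0246]
[ 417.   264.9   89.7  133.7 7396.5] [0.5597 0.2923 0.0246]
[ 170.1  197.6   50.    54.7 2145. ] [0.4732 0.0016 0.0246]
[  64.4  168.    34.6   41.7 1130.5] [ 0.4388 -0.1109  0.0246]
[ 298.   167.5   55.2   57.  2471.5] [0.4377 0.1486 0.0246]
[  16.3   94.5   36.5   60.9 1502.5] [ 0.361  -0.1416  0.0246]
```

View pics/w1.png

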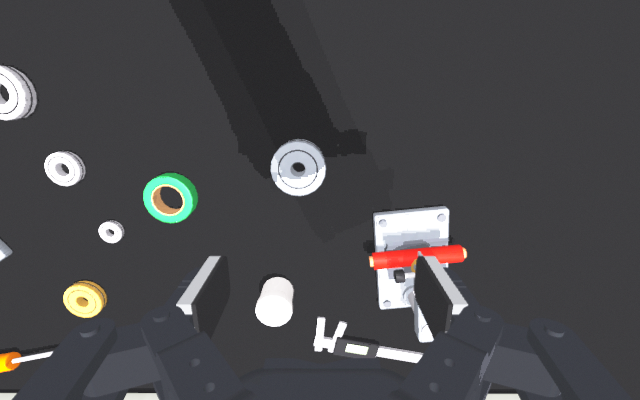

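The wrist view agrees with the top view to 0.5 mm: w500 is at pixel (298,167), which is (0.4377, 0.1486). Fingers are at (205,280) and (440,280). Descending on it now.

>>> play_rows --deltas '[{"dx": -0.01,"dy": -0.13,"dz": 0.2,"ax": 0.0,"ay": 0.0,"az": 0.0,"jaw": 1.0},{"dx": -0.01,"dy": -0.13,"dz": 0.45,"ax": 0.0,"ay": 0.0,"az": 0.0,"jaw": 1.0},{"dx": -0.01,"dy": -0.13,"dz": 0.7,"ax": 0.0,"ay": 0.0,"az": 0.0,"jaw": 1.0},{"dx": -0.01,"dy": -0.13,"dz": 0.85,"ax": 0.0,"ay": 0.0,"az": 0.0,"jaw": 1.0},{"dx": -0.01,"dy": -0.13,"dz": 0.93,"ax": 0.0,"ay": 0.0,"az": 0.0,"jaw": 1.0},{"dx": -0.01,"dy": -0.13,"dz": 0.96,"ax": 0.0,"ay": 0.0,"az": 0.0,"jaw": 1.0},{"dx": -0.01,"dy": -0.13,"dz": 0.96,"ax": 0.0,"ay": 0.0,"az": 0.0,"jaw": 1.0},{"dx": -0.01,"dy": -0.13,"dz": 0.96,"ax": 0.0,"ay": 0.0,"az": 0.0,"jaw": 1.0}]'

```text
time_s: 2.65
ee_pos: [0.4396, 0.1467, 0.0254]
ee_rot: [0.001, 0.0, 1.0, 0.0]
ft_force: [-0.2, -0.4, -0.2]
finger_gap: 0.0856
grip_force: 0.0
```

```bash
python3 - <<'E'
from h import *
K,T=cam("wrist");im=cams.capture("wrist");cv2.imwrite("pics/w2.png",im);print(pose()[:3,3])
for e,a in blobs(im.max(2)>75,300):
    if a<15000: print(np.round([*e[0],*e[1],a],1),cast(K,T,e[0],.0246))
E
```

```text
[0.4395 0.1466 0.0253]
```

View pics/w2.png

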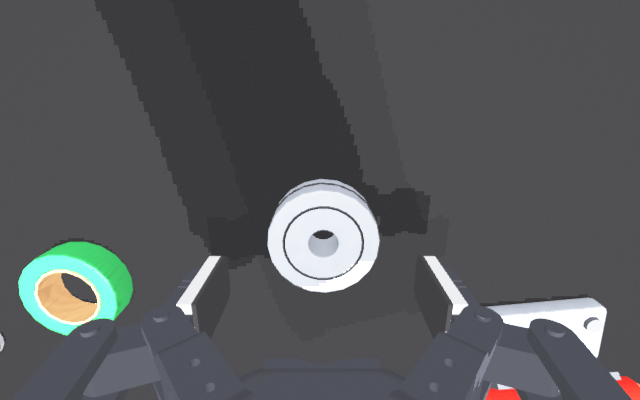

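The wrist view shows w500 centred between the fingers: hole at (323,242), pads at (220,257) and (425,257). I'll trim about 2 mm, lower slightly and close.

>>> play_rows --deltas '[{"dx": 0.009,"dy": 0.009,"dz": 0.025,"ax": 0.0,"ay": 0.0,"az": 0.0,"jaw": 1.0},{"dx": 0.009,"dy": 0.009,"dz": 0.025,"ax": 0.0,"ay": 0.0,"az": 0.0,"jaw": 0.6},{"dx": 0.009,"dy": 0.009,"dz": 0.025,"ax": 0.0,"ay": 0.0,"az": 0.0,"jaw": 0.6},{"dx": 0.009,"dy": 0.009,"dz": 0.025,"ax": 0.0,"ay": 0.0,"az": 0.0,"jaw": 0.6},{"dx": 0.009,"dy": 0.009,"dz": 0.025,"ax": 0.0,"ay": 0.0,"az": 0.0,"jaw": 0.6},{"dx": 0.009,"dy": 0.009,"dz": 0.025,"ax": 0.0,"ay": 0.0,"az": 0.0,"jaw": 0.6}]'

```text
time_s: 3.45
ee_pos: [0.4369, 0.1479, 0.0193]
ee_rot: [-0.0, 0.0, 1.0, -0.0]
ft_force: [0.6, -0.6, -0.5]
finger_gap: 0.0517
grip_force: 0.0
```

```bash
python3 - <<'E'
from h import *
im=cams.capture("wrist");cv2.imwrite("pics/w3.png",im);print(pose()[:3,3])
E
```

```text
[0.4369 0.1479 0.0193]
```

View pics/w3.png

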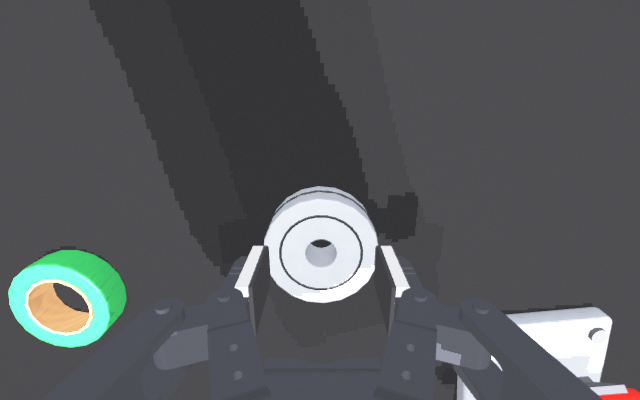

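The view shows the pads at (255,270) and (390,270), closed to 52 mm above the ring, which they don't touch. By pixel width at the known gap, the fingertips sit about 30 mm behind the reported TCP, not 19 mm ahead of it. I'll reopen, go lower in small steps and watch the force.

>>> play_rows --deltas '[{"dx": -0.004,"dy": 0.0035,"dz": 0.0,"ax": 0.0,"ay": 0.0,"az": 0.0,"jaw": 1.0},{"dx": -0.004,"dy": 0.0035,"dz": 0.0,"ax": 0.0,"ay": 0.0,"az": 0.0,"jaw": 1.0},{"dx": -0.004,"dy": 0.0035,"dz": 0.0,"ax": 0.0,"ay": 0.0,"az": 0.0,"jaw": 1.0},{"dx": -0.004,"dy": 0.0035,"dz": 0.05,"ax": 0.0,"ay": 0.0,"az": 0.0,"jaw": 1.0},{"dx": -0.004,"dy": 0.0035,"dz": 0.1,"ax": 0.0,"ay": 0.0,"az": 0.0,"jaw": 1.0},{"dx": -0.004,"dy": 0.0035,"dz": 0.15,"ax": 0.0,"ay": 0.0,"az": 0.0,"jaw": 1.0},{"dx": -0.004,"dy": 0.0035,"dz": 0.15,"ax": 0.0,"ay": 0.0,"az": 0.0,"jaw": 1.0}]'

```text
time_s: 4.38
ee_pos: [0.4368, 0.1482, -0.0119]
ee_rot: [-0.001, 0.0, 1.0, -0.001]
ft_force: [-0.4, -0.5, 0.6]
finger_gap: 0.0851
grip_force: 0.0
```

>>> play_rows --deltas '[{"dx": -0.005,"dy": 0.0,"dz": 0.025,"ax": 0.0,"ay": 0.0,"az": 0.0,"jaw": 1.0},{"dx": -0.005,"dy": 0.0,"dz": 0.045,"ax": 0.0,"ay": 0.0,"az": 0.0,"jaw": 1.0},{"dx": -0.005,"dy": 0.0,"dz": 0.045,"ax": 0.0,"ay": 0.0,"az": 0.0,"jaw": 0.6},{"dx": -0.005,"dy": 0.0,"dz": 0.045,"ax": 0.0,"ay": 0.0,"az": 0.0,"jaw": 0.6},{"dx": -0.005,"dy": 0.0,"dz": 0.045,"ax": 0.0,"ay": 0.0,"az": 0.0,"jaw": 0.6},{"dx": -0.005,"dy": 0.0,"dz": 0.045,"ax": 0.0,"ay": 0.0,"az": 0.0,"jaw": 0.6},{"dx": -0.005,"dy": 0.0,"dz": 0.045,"ax": 0.0,"ay": 0.0,"az": 0.0,"jaw": 0.6}]' --newtons 60

```text
time_s: 5.25
ee_pos: [0.4387, 0.1485, -0.0191]
ee_rot: [-0.0, 0.0, 1.0, 0.0]
ft_force: [-3.9, -2.2, 7.2]
finger_gap: 0.0611
grip_force: 63.4
```

```bash
python3 - <<'E'
from h import *
im=cams.capture("wrist");cv2.imwrite("pics/w4.png",im[150:400,120:520]);print(pose()[:3,3])
cv2.imwrite("pics/w4b.png",cams.capture("scene")[100:260,280:520])
E
```

```text
[ 0.4387  0.1485 -0.0191]
```

View pics/w4.png

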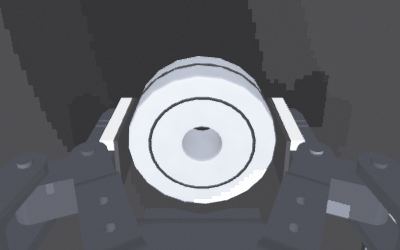

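w500 is held: gap 61 mm, grip 63 N, hole at crop (203,145). Lifting, then moving part of the way to the red frame to look.

>>> play_rows --deltas '[{"dx": 0.0,"dy": 0.0,"dz": -0.1,"ax": 0.0,"ay": 0.0,"az": 0.0,"jaw": 0.6},{"dx": 0.0,"dy": 0.0,"dz": -0.3,"ax": 0.0,"ay": 0.0,"az": 0.0,"jaw": 0.6},{"dx": 0.0,"dy": 0.0,"dz": -0.5,"ax": 0.0,"ay": 0.0,"az": 0.0,"jaw": 0.6},{"dx": 0.0,"dy": 0.05,"dz": -0.7,"ax": 0.0,"ay": 0.0,"az": 0.0,"jaw": 0.6},{"dx": -0.1,"dy": 0.1,"dz": -0.9,"ax": 0.0,"ay": 0.0,"az": 0.0,"jaw": 0.6},{"dx": -0.2,"dy": 0.2,"dz": -1.0,"ax": 0.0,"ay": 0.0,"az": 0.0,"jaw": 0.6},{"dx": -0.2,"dy": 0.2,"dz": -1.0,"ax": 0.0,"ay": 0.0,"az": 0.0,"jaw": 0.6},{"dx": -0.2,"dy": 0.2,"dz": -1.0,"ax": 0.0,"ay": 0.0,"az": 0.0,"jaw": 0.6},{"dx": -0.2,"dy": 0.2,"dz": -1.0,"ax": 0.0,"ay": 0.0,"az": 0.0,"jaw": 0.6}]'

```text
time_s: 6.48
ee_pos: [0.4777, 0.1877, 0.1791]
ee_rot: [-0.001, 0.0, 1.0, -0.001]
ft_force: [0.6, 0.3, -4.0]
finger_gap: 0.0609
grip_force: 67.4
```

```bash
python3 - <<'E'
from h import *
K,T=cam("wrist");im=cams.capture("wrist");cv2.imwrite("pics/w5.png",im);p=pose();print(p[:3,3])
print("pan exp",proj(K,T,(.5395,.2858,.1)),"tip",proj(K,T,(.5395,.2858,.144)))
Kt,Tt=cam("top");print("pan top",cast(Kt,Tt,(153.7,172),.1),cast(Kt,Tt,(486.6,194.4),.09))
Ks,Ts=cam("scene");print("scene proj tip",proj(Ks,Ts,(.5395,.2858,.144)))
E
```

```text
[0.4779 0.1878 0.1794]
pan exp [438.3694 268.4341] tip [459.8189 301.0285]
pan top [0.5418 0.2859 0.1   ] [ 0.5037 -0.3053  0.09  ]
scene proj tip [432.1051 124.7676]
```

View pics/w5.png

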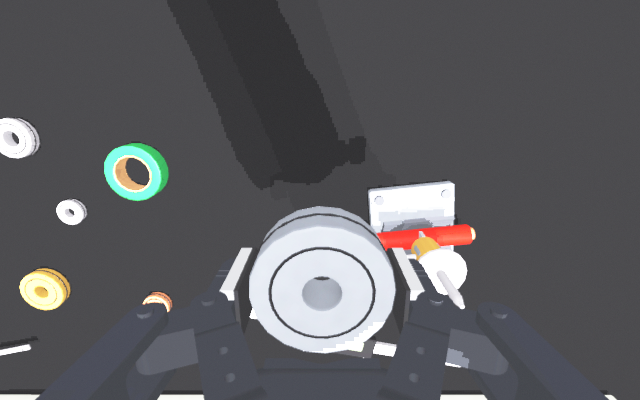

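The wrist view shows w500 held with its hole at (322,292). The red pan is at about (443,270) and the spindle tip about (459,302), close to the prediction of (460,301). I'll refine the spindle tips from all the images in one montage.

```bash
python3 - <<'E'
from h import *
t=cv2.imread("pics/top0.png");s=cv2.imread("pics/scene0.png");w=cv2.imread("pics/w5.png")
f=lambda im,u,v:cv2.resize(im[v:v+40,u:u+40],None,fx=6,fy=6,interpolation=cv2.INTER_CUBIC)
tl=[f(w,430,270),f(s,412,115),f(t,135,152),f(s,160,210),f(t,467,175)]
tl.append(np.zeros_like(tl[0]))
cv2.imwrite("pics/tips.png",np.vstack([np.hstack(tl[:3]),np.hstack(tl[3:])]))
E
```

```text
(no output)
```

View pics/tips.png

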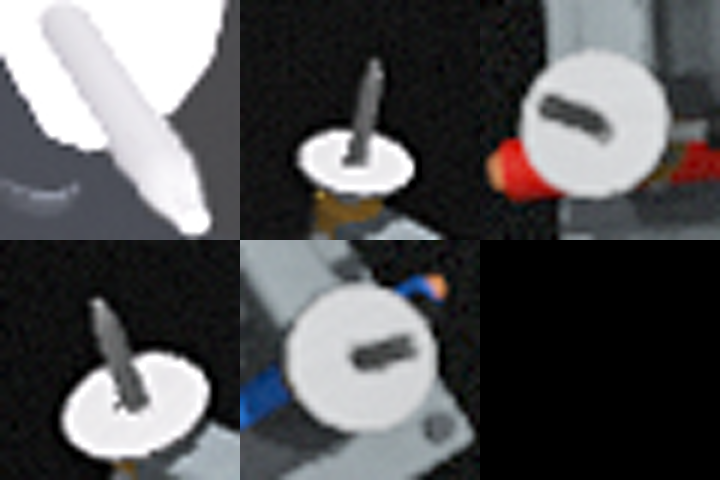

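```bash
python3 - <<'E'
from h import *
c=lambda n,uv,z:print(n,uv,z,cast(*cam(n),uv,z))
print("red");c("wrist",(463,306),.144);c("scene",(434.4,124.8),.144);c("top",(145,169),.144);c("top",(153.7,172),.1)
c("scene",(412+116/6-.4,115+161/6-.4),.1)
print("blue");c("scene",(160+97/6-.4,210+62/6-.4),.134);c("top",(467+172/6-.4,175+102/6-.2),.134);c("top",(486.6,194.4),.09);c("scene",(160+136/6-.4,210+165/6-.4),.09)
E
```

```text
red
wrist (463, 306) 0.144 [0.544  0.2888 0.144 ]
scene (434.4, 124.8) 0.144 [0.5426 0.29   0.144 ]
top (145, 169) 0.144 [0.5406 0.2842 0.144 ]
top (153.7, 172) 0.1 [0.5418 0.2859 0.1   ]
scene (430.93333333333334, 141.43333333333334) 0.1 [0.5437 0.2879 0.1   ]
blue
scene (175.76666666666665, 219.93333333333334) 0.134 [ 0.5048 -0.3053  0.134 ]
top (495.2666666666667, 191.8) 0.134 [ 0.5041 -0.3042  0.134 ]
top (486.6, 194.4) 0.09 [ 0.5037 -0.3053  0.09  ]
scene (182.26666666666665, 237.1) 0.09 [ 0.5065 -0.3054  0.09  ]
```

Spindle estimates from several views are red ≈ (0.543, 0.287) and blue ≈ (0.5045, -0.305), spread about 2 mm. That is within the 4 mm of clearance plus the taper. Moving over red.

>>> play_rows --deltas '[{"dx": -0.06,"dy": 0.1,"dz": 0.0,"ax": 0.0,"ay": 0.0,"az": 0.0,"jaw": 0.6},{"dx": -0.15,"dy": 0.25,"dz": 0.0,"ax": 0.0,"ay": 0.0,"az": 0.0,"jaw": 0.6},{"dx": -0.25,"dy": 0.4,"dz": 0.0,"ax": 0.0,"ay": 0.0,"az": 0.0,"jaw": 0.6},{"dx": -0.326,"dy": 0.49,"dz": 0.0,"ax": 0.0,"ay": 0.0,"az": 0.0,"jaw": 0.6},{"dx": -0.326,"dy": 0.494,"dz": 0.0,"ax": 0.0,"ay": 0.0,"az": 0.0,"jaw": 0.6},{"dx": -0.326,"dy": 0.494,"dz": 0.1,"ax": 0.0,"ay": 0.0,"az": 0.0,"jaw": 0.6},{"dx": -0.326,"dy": 0.494,"dz": 0.2,"ax": 0.0,"ay": 0.0,"az": 0.0,"jaw": 0.6},{"dx": -0.326,"dy": 0.494,"dz": 0.24,"ax": 0.0,"ay": 0.0,"az": 0.0,"jaw": 0.6},{"dx": -0.326,"dy": 0.494,"dz": 0.24,"ax": 0.0,"ay": 0.0,"az": 0.0,"jaw": 0.6}]'

```text
time_s: 7.65
ee_pos: [0.5435, 0.2868, 0.1319]
ee_rot: [-0.001, 0.0, 1.0, -0.0]
ft_force: [0.0, 0.3, -4.1]
finger_gap: 0.0611
grip_force: 67.3
```

```bash
python3 - <<'E'
from h import *
w=cams.capture("wrist");s=cams.capture("scene");t=cams.capture("top");print(pose()[:3,3])
cv2.imwrite("pics/r1.png",np.hstack([cv2.resize(s[70:200,380:500],None,fx=3,fy=3),cv2.resize(w[200:350,230:420],(494,390))]))
E
```

```text
[0.5445 0.2875 0.1334]
```

View pics/r1.png

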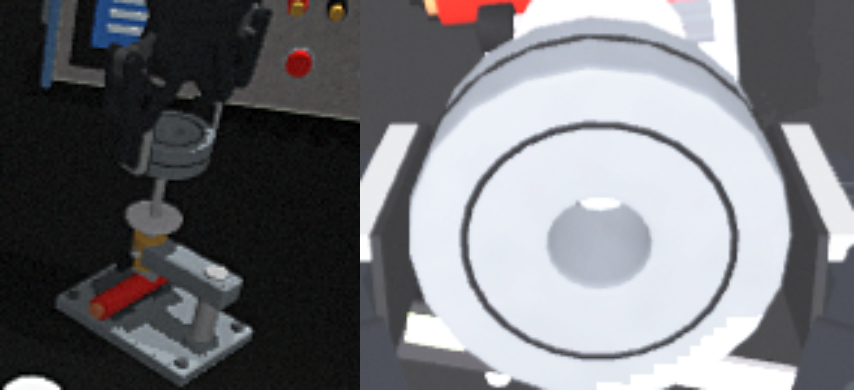

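The scene crop shows the spindle axis, extended from (153,218) through about (162,185), meeting the ring's centre at about (168,140). They are aligned. Lowering partway.

>>> play_rows --deltas '[{"dx": 0.0,"dy": 0.0,"dz": 0.04,"ax": 0.0,"ay": 0.0,"az": 0.0,"jaw": 0.6},{"dx": 0.0,"dy": 0.0,"dz": 0.07,"ax": 0.0,"ay": 0.0,"az": 0.0,"jaw": 0.6},{"dx": 0.0,"dy": 0.0,"dz": 0.1,"ax": 0.0,"ay": 0.0,"az": 0.0,"jaw": 0.6},{"dx": 0.0,"dy": 0.0,"dz": 0.13,"ax": 0.0,"ay": 0.0,"az": 0.0,"jaw": 0.6},{"dx": 0.0,"dy": 0.0,"dz": 0.16,"ax": 0.0,"ay": 0.0,"az": 0.0,"jaw": 0.6},{"dx": 0.0,"dy": 0.0,"dz": 0.18,"ax": 0.0,"ay": 0.0,"az": 0.0,"jaw": 0.6},{"dx": 0.0,"dy": 0.0,"dz": 0.18,"ax": 0.0,"ay": 0.0,"az": 0.0,"jaw": 0.6}]'

```text
time_s: 8.68
ee_pos: [0.5437, 0.2873, 0.0959]
ee_rot: [-0.0, 0.0, 1.0, -0.0]
ft_force: [0.4, -0.1, -4.8]
finger_gap: 0.0608
grip_force: 67.4
```

```bash
python3 - <<'E'
from h import *
w=cams.capture("wrist");print([manip.get_state()[k] for k in("ee_pos","ft_force")])
cv2.imwrite("pics/r2.png",cv2.resize(w[200:350,230:420],(494,390)))
E
```

```text
[array([0.5439, 0.2875, 0.0962]), array([-0.4016, -0.2235, -4.3691])]
```

View pics/r2.png

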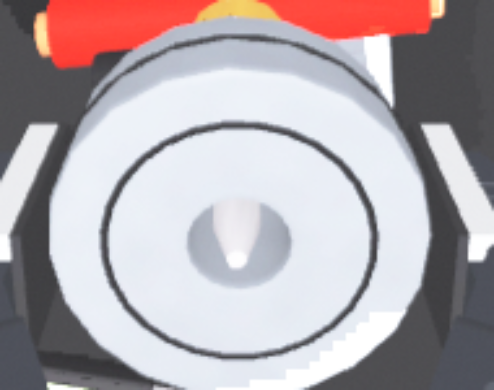

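The spindle tip shows in the hole at (237,258), laterally centred, with no side force. Lowering to the pan.

>>> play_rows --deltas '[{"dx": 0.0,"dy": 0.0,"dz": 0.025,"ax": 0.0,"ay": 0.0,"az": 0.0,"jaw": 0.6},{"dx": 0.0,"dy": 0.0,"dz": 0.05,"ax": 0.0,"ay": 0.0,"az": 0.0,"jaw": 0.6},{"dx": 0.0,"dy": 0.0,"dz": 0.065,"ax": 0.0,"ay": 0.0,"az": 0.0,"jaw": 0.6},{"dx": 0.0,"dy": 0.0,"dz": 0.07,"ax": 0.0,"ay": 0.0,"az": 0.0,"jaw": 0.6},{"dx": 0.0,"dy": 0.0,"dz": 0.07,"ax": 0.0,"ay": 0.0,"az": 0.0,"jaw": 0.6}]'

```text
time_s: 9.35
ee_pos: [0.544, 0.2874, 0.0822]
ee_rot: [-0.0, 0.0, 1.0, -0.0]
ft_force: [-0.0, -0.6, -4.9]
finger_gap: 0.061
grip_force: 67.4
```

>>> play_rows --deltas '[{"dx": 0.0,"dy": 0.0,"dz": 0.005,"ax": 0.0,"ay": 0.0,"az": 0.0,"jaw": 0.6},{"dx": 0.0,"dy": 0.0,"dz": 0.005,"ax": 0.0,"ay": 0.0,"az": 0.0,"jaw": 0.6}]'

```text
time_s: 9.6
ee_pos: [0.5439, 0.2874, 0.0813]
ee_rot: [-0.0, 0.0, 1.0, -0.0]
ft_force: [0.6, 0.1, -5.1]
finger_gap: 0.0614
grip_force: 67.4
```

>>> play_rows --deltas '[{"dx": 0.0,"dy": 0.0,"dz": 0.004,"ax": 0.0,"ay": 0.0,"az": 0.0,"jaw": 0.6},{"dx": 0.0,"dy": 0.0,"dz": 0.004,"ax": 0.0,"ay": 0.0,"az": 0.0,"jaw": 0.6}]'

```text
time_s: 9.85
ee_pos: [0.5441, 0.2875, 0.0811]
ee_rot: [0.0, 0.0, 1.0, 0.0]
ft_force: [-2.2, -1.4, 1.5]
finger_gap: 0.061
grip_force: 67.9
```

Contact: the wrist force went from -5 to +1.5 N. Releasing and rising.

>>> play_rows --deltas '[{"dx": 0.0,"dy": 0.0,"dz": 0.0,"ax": 0.0,"ay": 0.0,"az": 0.0,"jaw": 1.0},{"dx": 0.0,"dy": 0.0,"dz": 0.0,"ax": 0.0,"ay": 0.0,"az": 0.0,"jaw": 1.0},{"dx": 0.0,"dy": 0.0,"dz": 0.0,"ax": 0.0,"ay": 0.0,"az": 0.0,"jaw": 1.0},{"dx": 0.0,"dy": 0.0,"dz": -0.1,"ax": 0.0,"ay": 0.0,"az": 0.0,"jaw": 1.0},{"dx": 0.0,"dy": 0.0,"dz": -0.3,"ax": 0.0,"ay": 0.0,"az": 0.0,"jaw": 1.0},{"dx": 0.0,"dy": 0.0,"dz": -0.5,"ax": 0.0,"ay": 0.0,"az": 0.0,"jaw": 1.0},{"dx": -0.1,"dy": -0.2,"dz": -0.6,"ax": 0.0,"ay": 0.0,"az": 0.0,"jaw": 1.0},{"dx": -0.2,"dy": -0.45,"dz": -0.6,"ax": 0.0,"ay": 0.0,"az": 0.0,"jaw": 1.0},{"dx": -0.35,"dy": -0.7,"dz": -0.6,"ax": 0.0,"ay": 0.0,"az": 0.0,"jaw": 1.0},{"dx": -0.49,"dy": -1.0,"dz": -0.6,"ax": 0.0,"ay": 0.0,"az": 0.0,"jaw": 1.0},{"dx": -0.49,"dy": -1.0,"dz": -0.6,"ax": 0.0,"ay": 0.0,"az": 0.0,"jaw": 1.0}]'

```text
time_s: 11.22
ee_pos: [0.6435, 0.0795, 0.2006]
ee_rot: [0.001, 0.005, 1.0, -0.002]
ft_force: [-0.1, 0.1, -0.2]
finger_gap: 0.0854
grip_force: 0.0
```

>>> play_rows --deltas '[{"dx": 0.0,"dy": -0.25,"dz": 0.1,"ax": 0.0,"ay": 0.0,"az": 0.0,"jaw": 0.5},{"dx": 0.0,"dy": -0.5,"dz": 0.3,"ax": 0.0,"ay": 0.0,"az": 0.0,"jaw": 0.5},{"dx": 0.0,"dy": -0.5,"dz": 0.4,"ax": 0.0,"ay": 0.0,"az": 0.0,"jaw": 0.5},{"dx": 0.0,"dy": -0.5,"dz": 0.4,"ax": 0.0,"ay": 0.0,"az": 0.0,"jaw": 0.5},{"dx": 0.0,"dy": -0.5,"dz": 0.4,"ax": 0.0,"ay": 0.0,"az": 0.0,"jaw": 0.5}]'

```text
time_s: 11.85
ee_pos: [0.6426, -0.0108, 0.1216]
ee_rot: [0.001, -0.001, 1.0, 0.0]
ft_force: [-0.6, 0.4, 1.1]
finger_gap: 0.0429
grip_force: 0.0
```

```bash
cat >> h.py <<'E'
def ring(im,sel,z,near,name="wrist"):
    K,T=cam(name);hsv=cv2.cvtColor(im,cv2.COLOR_BGR2HSV);b=blobs(sel(hsv,im),150)
    b=[(np.linalg.norm(cast(K,T,e[0],z)[:2]-near),e,a) for e,a in b]
    for d,e,a in sorted(b,key=lambda t:t[0])[:3]: print(np.round([*e[0],*e[1],a],1),cast(K,T,e[0],z))
E
python3 - <<'E'
from h import *
im=cams.capture("wrist");cv2.imwrite("pics/c1.png",im);print([manip.get_state()[k] for k in("ee_pos","finger_gap")])
K,T=cam("wrist");print("exp",proj(K,T,(.6419,-.0134,.0106)))
ring(im,lambda h,i:(h[...,0]<14)&(h[...,1]>80)&(h[...,2]>60),.0106,np.array([.642,-.013]))
E
```

```text
[array([ 0.6429, -0.0109,  0.1219]), 0.04265689336344507]
exp [317.9734 185.1313]
[319.3 188.5  34.7  35.3 960. ] [ 0.645  -0.0123  0.0106]
[ 51.6 262.5  13.4  20.6 152.5] [ 0.7184 -0.265   0.0106]
```

>>> play_rows --deltas '[{"dx": -0.005,"dy": -0.009,"dz": 0.15,"ax": 0.0,"ay": 0.0,"az": 0.0,"jaw": 0.5},{"dx": -0.005,"dy": -0.009,"dz": 0.35,"ax": 0.0,"ay": 0.0,"az": 0.0,"jaw": 0.5},{"dx": -0.005,"dy": -0.009,"dz": 0.5,"ax": 0.0,"ay": 0.0,"az": 0.0,"jaw": 0.5},{"dx": -0.005,"dy": -0.009,"dz": 0.5,"ax": 0.0,"ay": 0.0,"az": 0.0,"jaw": 0.5},{"dx": -0.005,"dy": -0.009,"dz": 0.5,"ax": 0.0,"ay": 0.0,"az": 0.0,"jaw": 0.5}]'

```text
time_s: 12.52
ee_pos: [0.6443, -0.0139, 0.0226]
ee_rot: [0.001, -0.0, 1.0, 0.0]
ft_force: [0.2, 0.2, 0.7]
finger_gap: 0.0433
grip_force: 0.0
```

```bash
python3 - <<'E'
from h import *
im=cams.capture("wrist");cv2.imwrite("pics/c2.png",im);print(pose()[:3,3])
ring(im,lambda h,i:(h[...,0]<14)&(h[...,1]>80)&(h[...,2]>60),.0106,np.array([.642,-.013]))
# hole: dark blob inside
v=im.max(2);cs,h=cv2.findContours((v>100).astype(np.uint8),cv2.RETR_CCOMP,cv2.CHAIN_APPROX_NONE)
K,T=cam("wrist")
for c,hh in zip(cs,h[0]):
    if hh[3]>=0 and cv2.contourArea(c)>100: e=cv2.fitEllipse(c);print("hole",e,cast(K,T,e[0],.0106))
E
```

```text
[ 0.6446 -0.014   0.0229]
[ 323.3  233.5   53.1   53.5 2210. ] [ 0.6438 -0.0125  0.0106]
hole ((323.2159118652344, 232.5276336669922), (19.739377975463867, 26.654586791992188), 87.78633117675781) [ 0.6432 -0.0125  0.0106]
hole ((323.3275451660156, 236.27435302734375), (42.234161376953125, 46.31495666503906), 91.09130859375) [ 0.6456 -0.0125  0.0106]
hole ((95.13543701171875, 195.6524658203125), (12.258271217346191, 24.255098342895508), 138.83065795898438) [ 0.6207 -0.1394  0.0106]
hole ((80.0893783569336, 192.7194061279297), (50.9407958984375, 53.30797576904297), 112.13633728027344) [ 0.619  -0.1474  0.0106]
```

>>> play_rows --deltas '[{"dx": -0.003,"dy": 0.007,"dz": 0.08,"ax": 0.0,"ay": 0.0,"az": 0.0,"jaw": 0.5},{"dx": -0.003,"dy": 0.007,"dz": 0.15,"ax": 0.0,"ay": 0.0,"az": 0.0,"jaw": 0.5},{"dx": -0.003,"dy": 0.007,"dz": 0.18,"ax": 0.0,"ay": 0.0,"az": 0.0,"jaw": 0.5},{"dx": -0.003,"dy": 0.007,"dz": 0.19,"ax": 0.0,"ay": 0.0,"az": 0.0,"jaw": 0.5},{"dx": -0.003,"dy": 0.007,"dz": 0.19,"ax": 0.0,"ay": 0.0,"az": 0.0,"jaw": 0.5}]'

```text
time_s: 13.2
ee_pos: [0.6426, -0.0129, -0.0167]
ee_rot: [-0.001, 0.0, 1.0, 0.0]
ft_force: [-8.3, 0.7, 14.0]
finger_gap: 0.0426
grip_force: 6.9
```

>>> play_rows --deltas '[{"dx": 0.0,"dy": 0.0,"dz": 0.01,"ax": 0.0,"ay": 0.0,"az": 0.0,"jaw": 0.5},{"dx": 0.0,"dy": 0.0,"dz": 0.01,"ax": 0.0,"ay": 0.0,"az": 0.0,"jaw": 0.5}]'

```text
time_s: 13.45
ee_pos: [0.6427, -0.0129, -0.0168]
ee_rot: [-0.001, 0.0, 1.0, 0.001]
ft_force: [-16.4, 1.8, 30.6]
finger_gap: 0.0428
grip_force: 14.9
```

>>> play_rows --deltas '[{"dx": 0.0,"dy": 0.0,"dz": 0.01,"ax": 0.0,"ay": 0.0,"az": 0.0,"jaw": 0.5},{"dx": 0.0,"dy": 0.0,"dz": 0.01,"ax": 0.0,"ay": 0.0,"az": 0.0,"jaw": 0.5}]'

```text
time_s: 13.7
ee_pos: [0.6427, -0.0129, -0.0169]
ee_rot: [-0.001, 0.0, 1.0, 0.001]
ft_force: [-23.8, 1.8, 45.7]
finger_gap: 0.0432
grip_force: 22.9
```

The fingertips met the table at TCP z = -0.017 with a 43 mm gap. That gives the tip offset, so I'll back off to about 4 mm above the table and close.

>>> play_rows --deltas '[{"dx": 0.0,"dy": 0.0,"dz": -0.06,"ax": 0.0,"ay": 0.0,"az": 0.0,"jaw": 0.5},{"dx": 0.0,"dy": 0.0,"dz": -0.06,"ax": 0.0,"ay": 0.0,"az": 0.0,"jaw": 0.5},{"dx": 0.0,"dy": 0.0,"dz": -0.06,"ax": 0.0,"ay": 0.0,"az": 0.0,"jaw": 0.5}]'

```text
time_s: 14.08
ee_pos: [0.6432, -0.013, -0.0104]
ee_rot: [-0.0, 0.0, 1.0, -0.0]
ft_force: [-0.4, -0.3, -0.2]
finger_gap: 0.0428
grip_force: 0.0
```

```bash
python3 - <<'E'
from h import *
im=cams.capture("wrist");cv2.imwrite("pics/c3.png",im);print([manip.get_state()[k] for k in("ee_pos","ft_force")])
v=im.max(2);cs,h=cv2.findContours((v>100).astype(np.uint8),cv2.RETR_CCOMP,cv2.CHAIN_APPROX_NONE)
K,T=cam("wrist")
for c,hh in zip(cs,h[0]):
    if hh[3]>=0 and cv2.contourArea(c)>100: e=cv2.fitEllipse(c);print("hole",e,cast(K,T,e[0],.0106))
E
```

```text
[array([ 0.643 , -0.013 , -0.0105]), array([0.3524, 0.2822, 0.1587])]
hole ((321.7701110839844, 262.54010009765625), (19.328243255615234, 29.61452865600586), 89.39344024658203) [ 0.642  -0.0124  0.0106]
hole ((47.84273910522461, 219.93313598632812), (7.401192665100098, 23.789857864379883), 139.83078002929688) [ 0.6199 -0.138   0.0106]
```

>>> play_rows --deltas '[{"dx": 0.0,"dy": 0.0,"dz": 0.0,"ax": 0.0,"ay": 0.0,"az": 0.0,"jaw": 0.25},{"dx": 0.0,"dy": 0.0,"dz": 0.0,"ax": 0.0,"ay": 0.0,"az": 0.0,"jaw": 0.25},{"dx": 0.0,"dy": 0.0,"dz": 0.0,"ax": 0.0,"ay": 0.0,"az": 0.0,"jaw": 0.25},{"dx": 0.0,"dy": 0.0,"dz": 0.0,"ax": 0.0,"ay": 0.0,"az": 0.0,"jaw": 0.25}]' --newtons 40

```text
time_s: 14.62
ee_pos: [0.6434, -0.013, -0.0097]
ee_rot: [-0.0, 0.0, 1.0, -0.0]
ft_force: [0.1, -0.1, -0.3]
finger_gap: 0.0288
grip_force: 39.5
```

>>> play_rows --deltas '[{"dx": 0.0,"dy": 0.0,"dz": -0.1,"ax": 0.0,"ay": 0.0,"az": 0.0,"jaw": 0.25},{"dx": 0.0,"dy": 0.0,"dz": -0.3,"ax": 0.0,"ay": 0.0,"az": 0.0,"jaw": 0.25},{"dx": 0.0,"dy": 0.0,"dz": -0.6,"ax": 0.0,"ay": 0.0,"az": 0.0,"jaw": 0.25},{"dx": 0.0,"dy": 0.0,"dz": -0.85,"ax": 0.0,"ay": 0.0,"az": 0.0,"jaw": 0.25},{"dx": 0.0,"dy": 0.0,"dz": -1.0,"ax": 0.0,"ay": 0.0,"az": 0.0,"jaw": 0.25},{"dx": 0.0,"dy": 0.0,"dz": -1.0,"ax": 0.0,"ay": 0.0,"az": 0.0,"jaw": 0.25}]'

```text
time_s: 15.38
ee_pos: [0.6453, -0.0134, 0.1955]
ee_rot: [0.004, 0.0, 1.0, 0.0]
ft_force: [-0.5, 0.5, -0.8]
finger_gap: 0.0287
grip_force: 39.6
```

```bash
python3 - <<'E'
from h import *
im=cams.capture("wrist");cv2.imwrite("pics/c4.png",im);print(pose()[:3,3],manip.get_state()["finger_gap"])
K=cams.calibration("wrist")["camera_matrix"];Tc=cams.calibration("wrist")["T_tool_cam"]
v=im.max(2);cs,h=cv2.findContours((v>100).astype(np.uint8),cv2.RETR_CCOMP,cv2.CHAIN_APPROX_NONE)
hsv=cv2.cvtColor(im,cv2.COLOR_BGR2HSV)
for e,a in blobs((hsv[...,0]<14)&(hsv[...,1]>80)&(hsv[...,2]>60),150): print("copper",e,a,cast(K,Tc,e[0],-.0204))
for c,hh in zip(cs,h[0]):
    if hh[3]>=0 and cv2.contourArea(c)>100: e=cv2.fitEllipse(c);print("hole",e,cast(K,Tc,e[0],-.0204))
cv2.imwrite("pics/c4v.png",cv2.resize(im[200:350,230:420],(494,390)))
E
```

```text
[ 0.6442 -0.0132  0.1929] 0.02894817340370421
copper ((601.4619750976562, 393.38983154296875), (11.428153991699219, 45.10382843017578), 100.48234558105469) 337.0 [-0.0826  0.158  -0.0204]
copper ((435.5255126953125, 392.9125671386719), (12.018121719360352, 30.799762725830078), 103.64189147949219) 263.0 [-0.0822  0.0646 -0.0204]
copper ((207.99757385253906, 392.9136657714844), (11.848976135253906, 30.328575134277344), 75.9122543334961) 258.5 [-0.0821 -0.0633 -0.0204]
copper ((321.58734130859375, 264.7158508300781), (59.63788604736328, 61.817317962646484), 87.10649871826172) 2893.0 [-0.0006  0.0006 -0.0204]
copper ((612.2947998046875, 67.79110717773438), (23.453113555908203, 69.8825454711914), 82.02115631103516) 1187.0 [ 0.088   0.1164 -0.0204]
hole ((321.58697509765625, 266.78192138671875), (29.776220321655273, 35.158809661865234), 93.30477142333984) [-0.0018  0.0006 -0.0204]
hole ((321.6187438964844, 267.9171447753906), (49.75164794921875, 55.900997161865234), 89.75709533691406) [-0.0024  0.0006 -0.0204]
hole ((200.3834686279297, 144.90658569335938), (14.647909164428711, 16.627410888671875), 131.35055541992188) [ 0.0574 -0.0513 -0.0204]
hole ((244.2089080810547, 44.0974235534668), (12.738536834716797, 14.369938850402832), 154.72427368164062) [ 0.0967 -0.0296 -0.0204]
hole ((599.64111328125, 23.916078567504883), (11.606888771057129, 15.3848237991333), 62.61796951293945) [ 0.1037  0.1072 -0.0204]
hole ((44.76519012451172, 113.1142578125), (10.213656425476074, 13.060138702392578), 121.19847106933594) [ 0.0706 -0.1143 -0.0204]
```

w50 is held flat with no slip (groove size gives the right depth), hole 2.4 mm ahead of the TCP. Moving over red.

>>> play_rows --deltas '[{"dx": 0.05,"dy": 0.15,"dz": 0.0,"ax": 0.0,"ay": 0.0,"az": 0.0,"jaw": 0.25},{"dx": 0.15,"dy": 0.4,"dz": 0.0,"ax": 0.0,"ay": 0.0,"az": 0.0,"jaw": 0.25},{"dx": 0.23,"dy": 0.7,"dz": 0.0,"ax": 0.0,"ay": 0.0,"az": 0.0,"jaw": 0.25},{"dx": 0.3,"dy": 1.0,"dz": 0.0,"ax": 0.0,"ay": 0.0,"az": 0.0,"jaw": 0.25}]'

```text
time_s: 15.92
ee_pos: [0.582, 0.1884, 0.1895]
ee_rot: [-0.001, 0.0, 1.0, -0.0]
ft_force: [0.9, 1.1, 0.4]
finger_gap: 0.0289
grip_force: 39.6
```

>>> play_rows --deltas '[{"dx": 0.12,"dy": 0.25,"dz": 0.0,"ax": 0.0,"ay": 0.0,"az": 0.0,"jaw": 0.25},{"dx": 0.21,"dy": 0.45,"dz": 0.0,"ax": 0.0,"ay": 0.0,"az": 0.0,"jaw": 0.25},{"dx": 0.214,"dy": 0.5,"dz": 0.0,"ax": 0.0,"ay": 0.0,"az": 0.0,"jaw": 0.25},{"dx": 0.214,"dy": 0.5,"dz": 0.1,"ax": 0.0,"ay": 0.0,"az": 0.0,"jaw": 0.25},{"dx": 0.214,"dy": 0.5,"dz": 0.2,"ax": 0.0,"ay": 0.0,"az": 0.0,"jaw": 0.25},{"dx": 0.214,"dy": 0.5,"dz": 0.24,"ax": 0.0,"ay": 0.0,"az": 0.0,"jaw": 0.25},{"dx": 0.214,"dy": 0.5,"dz": 0.24,"ax": 0.0,"ay": 0.0,"az": 0.0,"jaw": 0.25},{"dx": 0.214,"dy": 0.5,"dz": 0.24,"ax": 0.0,"ay": 0.0,"az": 0.0,"jaw": 0.25}]'

```text
time_s: 16.92
ee_pos: [0.5413, 0.2869, 0.1432]
ee_rot: [0.0, 0.0, 1.0, 0.0]
ft_force: [-0.3, -0.5, 0.7]
finger_gap: 0.0293
grip_force: 39.6
```

```bash
python3 - <<'E'
from h import *
for i in range(3): cams.capture("wrist");print([manip.get_state()[k] for k in("ee_pos","ft_force")])
E
```

```text
[array([0.5414, 0.287 , 0.1434]), array([ 0.748 ,  0.5022, -0.5196])]
[array([0.5413, 0.2871, 0.1434]), array([ 1.1611, -0.2693,  0.2444])]
[array([0.5412, 0.2872, 0.1433]), array([ 0.3276, -0.4425, -0.7046])]
```

>>> play_rows --deltas '[{"dx": 0.0,"dy": 0.0,"dz": 0.03,"ax": 0.0,"ay": 0.0,"az": 0.0,"jaw": 0.25},{"dx": 0.0,"dy": 0.0,"dz": 0.06,"ax": 0.0,"ay": 0.0,"az": 0.0,"jaw": 0.25},{"dx": 0.0,"dy": 0.0,"dz": 0.09,"ax": 0.0,"ay": 0.0,"az": 0.0,"jaw": 0.25},{"dx": 0.0,"dy": 0.0,"dz": 0.115,"ax": 0.0,"ay": 0.0,"az": 0.0,"jaw": 0.25},{"dx": 0.0,"dy": 0.0,"dz": 0.12,"ax": 0.0,"ay": 0.0,"az": 0.0,"jaw": 0.25},{"dx": 0.0,"dy": 0.0,"dz": 0.12,"ax": 0.0,"ay": 0.0,"az": 0.0,"jaw": 0.25}]'

```text
time_s: 17.82
ee_pos: [0.5408, 0.287, 0.1185]
ee_rot: [-0.0, 0.0, 1.0, -0.0]
ft_force: [0.4, 0.1, -0.9]
finger_gap: 0.0291
grip_force: 39.6
```

```bash
python3 - <<'E'
from h import *
w=cams.capture("wrist");s=cams.capture("scene");print([manip.get_state()[k] for k in("ee_pos","ft_force")])
cv2.imwrite("pics/r3.png",np.hstack([cv2.resize(s[80:180,390:480],(351,390)),cv2.resize(w[200:350,230:420],(440,390))]))
E
```

```text
[array([0.5409, 0.2871, 0.1187]), array([ 0.3021,  0.0903, -0.6114])]
```

View pics/r3.png

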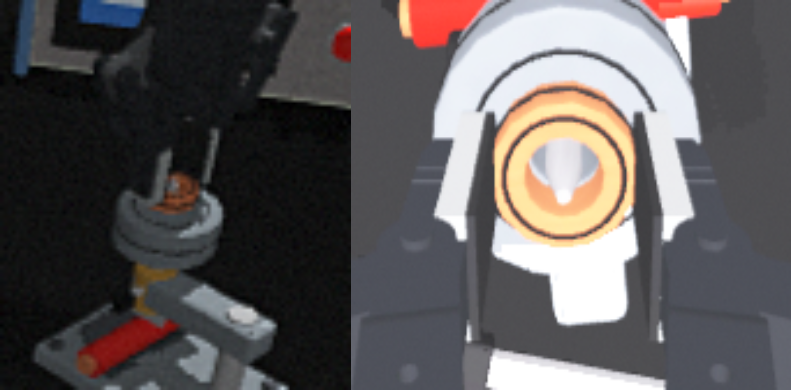

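The scene crop shows w500 seated on the red pan. The wrist crop shows the spindle tip at (563,195) inside w50's hole. Final lowering.

>>> play_rows --deltas '[{"dx": 0.0,"dy": 0.0,"dz": 0.008,"ax": 0.0,"ay": 0.0,"az": 0.0,"jaw": 0.25},{"dx": 0.0,"dy": 0.0,"dz": 0.014,"ax": 0.0,"ay": 0.0,"az": 0.0,"jaw": 0.25},{"dx": 0.0,"dy": 0.0,"dz": 0.014,"ax": 0.0,"ay": 0.0,"az": 0.0,"jaw": 0.25}]'

```text
time_s: 18.3
ee_pos: [0.5406, 0.287, 0.1155]
ee_rot: [-0.0, 0.0, 1.0, -0.0]
ft_force: [-0.6, -0.1, -0.9]
finger_gap: 0.0291
grip_force: 39.6
```

>>> play_rows --deltas '[{"dx": 0.0,"dy": 0.0,"dz": 0.005,"ax": 0.0,"ay": 0.0,"az": 0.0,"jaw": 0.25},{"dx": 0.0,"dy": 0.0,"dz": 0.005,"ax": 0.0,"ay": 0.0,"az": 0.0,"jaw": 0.25}]'

```text
time_s: 18.55
ee_pos: [0.5407, 0.287, 0.1146]
ee_rot: [-0.0, 0.0, 1.0, -0.0]
ft_force: [-0.3, -1.0, 0.3]
finger_gap: 0.0289
grip_force: 39.6
```

>>> play_rows --deltas '[{"dx": 0.0,"dy": 0.0,"dz": 0.003,"ax": 0.0,"ay": 0.0,"az": 0.0,"jaw": 0.25},{"dx": 0.0,"dy": 0.0,"dz": 0.003,"ax": 0.0,"ay": 0.0,"az": 0.0,"jaw": 0.25}]'

```text
time_s: 18.8
ee_pos: [0.5408, 0.2871, 0.1144]
ee_rot: [0.0, 0.0, 1.0, 0.0]
ft_force: [-1.8, -1.1, 2.4]
finger_gap: 0.029
grip_force: 40.0
```

>>> play_rows --deltas '[{"dx": 0.0,"dy": 0.0,"dz": 0.0,"ax": 0.0,"ay": 0.0,"az": 0.0,"jaw": 0.5},{"dx": 0.0,"dy": 0.0,"dz": 0.0,"ax": 0.0,"ay": 0.0,"az": 0.0,"jaw": 0.6},{"dx": 0.0,"dy": 0.0,"dz": 0.0,"ax": 0.0,"ay": 0.0,"az": 0.0,"jaw": 0.6},{"dx": 0.0,"dy": 0.0,"dz": -0.05,"ax": 0.0,"ay": 0.0,"az": 0.0,"jaw": 0.6},{"dx": 0.0,"dy": 0.0,"dz": -0.2,"ax": 0.0,"ay": 0.0,"az": 0.0,"jaw": 0.75},{"dx": 0.0,"dy": 0.0,"dz": -0.43,"ax": 0.0,"ay": 0.0,"az": 0.0,"jaw": 0.75},{"dx": -0.1,"dy": -0.3,"dz": -0.43,"ax": 0.0,"ay": 0.0,"az": 0.0,"jaw": 0.75},{"dx": -0.2,"dy": -0.6,"dz": -0.43,"ax": 0.0,"ay": 0.0,"az": 0.0,"jaw": 0.75},{"dx": -0.3,"dy": -0.85,"dz": -0.43,"ax": 0.0,"ay": 0.0,"az": 0.0,"jaw": 0.75},{"dx": -0.39,"dy": -1.0,"dz": -0.43,"ax": 0.0,"ay": 0.0,"az": 0.0,"jaw": 0.75}]'

```text
time_s: 20.05
ee_pos: [0.6196, 0.083, 0.2014]
ee_rot: [0.001, 0.002, 1.0, -0.0]
ft_force: [0.9, 0.0, -0.1]
finger_gap: 0.0645
grip_force: 0.0
```

>>> play_rows --deltas '[{"dx": 0.0,"dy": -0.25,"dz": 0.0,"ax": 0.0,"ay": 0.0,"az": 0.0,"jaw": 0.75},{"dx": 0.0,"dy": -0.5,"dz": 0.1,"ax": 0.0,"ay": 0.0,"az": 0.0,"jaw": 0.75},{"dx": 0.0,"dy": -0.75,"dz": 0.2,"ax": 0.0,"ay": 0.0,"az": 0.0,"jaw": 0.75},{"dx": 0.0,"dy": -1.0,"dz": 0.35,"ax": 0.0,"ay": 0.0,"az": 0.0,"jaw": 0.75},{"dx": 0.0,"dy": -1.0,"dz": 0.5,"ax": 0.0,"ay": 0.0,"az": 0.0,"jaw": 0.75},{"dx": 0.0,"dy": -1.0,"dz": 0.5,"ax": 0.0,"ay": 0.0,"az": 0.0,"jaw": 0.75},{"dx": 0.0,"dy": -1.0,"dz": 0.5,"ax": 0.0,"ay": 0.0,"az": 0.0,"jaw": 0.75}]'

```text
time_s: 20.92
ee_pos: [0.6197, -0.1119, 0.1017]
ee_rot: [0.001, -0.001, 1.0, 0.0]
ft_force: [-0.1, 0.2, 0.3]
finger_gap: 0.0642
grip_force: 0.0
```

```bash
cat >> h.py <<'E'
def holes(im,z,near,Tm=None,thr=100,n=4):
    K,T=cam("wrist");T=T if Tm is None else Tm
    cs,h=cv2.findContours((im.max(2)>thr).astype(np.uint8),cv2.RETR_CCOMP,cv2.CHAIN_APPROX_NONE);o=[]
    for c,hh in zip(cs,h[0]):
        if cv2.contourArea(c)>80:
            e=cv2.fitEllipse(c);p=cast(K,T,e[0],z);o.append((np.linalg.norm(p[:2]-near),hh[3]>=0,np.round([*e[0],*e[1]],1),p))
    for t in sorted(o,key=lambda t:t[0])[:n]: print("inner" if t[1] else "outer",*t[2:])
E
python3 - <<'E'
from h import *
im=cams.capture("wrist");cv2.imwrite("pics/b1.png",im);print([manip.get_state()[k] for k in("ee_pos","finger_gap")])
holes(im,.0134,np.array([.6186,-.142]))
E
```

```text
[array([ 0.62  , -0.1119,  0.102 ]), 0.06391215004270959]
inner [285.2 194.3  15.1  19.6] [ 0.6202 -0.1407  0.0134]
outer [284.6 195.   59.1  60.5] [ 0.6207 -0.1412  0.0134]
outer [228.5 278.4  13.5  71. ] [ 0.6981 -0.1932  0.0134]
inner [353.1  67.2  16.3  17. ] [ 0.5249 -0.089   0.0134]
```

>>> play_rows --deltas '[{"dx": -0.003,"dy": -0.147,"dz": 0.1,"ax": 0.0,"ay": 0.0,"az": 0.0,"jaw": 0.75},{"dx": -0.003,"dy": -0.147,"dz": 0.2,"ax": 0.0,"ay": 0.0,"az": 0.0,"jaw": 0.75},{"dx": -0.003,"dy": -0.147,"dz": 0.38,"ax": 0.0,"ay": 0.0,"az": 0.0,"jaw": 0.75},{"dx": -0.003,"dy": -0.147,"dz": 0.38,"ax": 0.0,"ay": 0.0,"az": 0.0,"jaw": 0.75},{"dx": -0.003,"dy": -0.147,"dz": 0.38,"ax": 0.0,"ay": 0.0,"az": 0.0,"jaw": 0.75}]'

```text
time_s: 21.6
ee_pos: [0.6203, -0.1418, 0.0256]
ee_rot: [0.001, -0.0, 1.0, -0.0]
ft_force: [0.3, 0.4, 0.5]
finger_gap: 0.0639
grip_force: 0.0
```

```bash
python3 - <<'E'
from h import *
im=cams.capture("wrist");print(pose()[:3,3])
holes(im,.0134,np.array([.6186,-.142]))
E
```

```text
[ 0.6206 -0.1422  0.0261]
inner [321.5 231.8  18.   25.5] [ 0.619  -0.1416  0.0134]
outer [321.6 233.4  79.7  83.8] [ 0.62   -0.1416  0.0134]
inner [321.6 236.2  58.6  64.8] [ 0.6217 -0.1416  0.0134]
outer [321.5 236.3  53.9  59.3] [ 0.6218 -0.1416  0.0134]
```

>>> play_rows --deltas '[{"dx": -0.006,"dy": 0.002,"dz": 0.08,"ax": 0.0,"ay": 0.0,"az": 0.0,"jaw": 0.75},{"dx": -0.006,"dy": 0.002,"dz": 0.16,"ax": 0.0,"ay": 0.0,"az": 0.0,"jaw": 0.75},{"dx": -0.006,"dy": 0.002,"dz": 0.195,"ax": 0.0,"ay": 0.0,"az": 0.0,"jaw": 0.75},{"dx": -0.006,"dy": 0.002,"dz": 0.195,"ax": 0.0,"ay": 0.0,"az": 0.0,"jaw": 0.75}]'

```text
time_s: 22.15
ee_pos: [0.6197, -0.1419, -0.0161]
ee_rot: [-0.001, 0.0, 1.0, 0.0]
ft_force: [0.2, 0.6, 1.3]
finger_gap: 0.064
grip_force: 0.0
```

>>> play_rows --deltas '[{"dx": 0.0,"dy": 0.0,"dz": 0.0,"ax": 0.0,"ay": 0.0,"az": 0.0,"jaw": 0.45},{"dx": 0.0,"dy": 0.0,"dz": 0.0,"ax": 0.0,"ay": 0.0,"az": 0.0,"jaw": 0.45},{"dx": 0.0,"dy": 0.0,"dz": 0.0,"ax": 0.0,"ay": 0.0,"az": 0.0,"jaw": 0.45},{"dx": 0.0,"dy": 0.0,"dz": 0.0,"ax": 0.0,"ay": 0.0,"az": 0.0,"jaw": 0.45}]' --newtons 50

```text
time_s: 22.65
ee_pos: [0.621, -0.1422, -0.0141]
ee_rot: [0.001, 0.0, 1.0, -0.0]
ft_force: [-0.9, 1.1, 5.3]
finger_gap: 0.0478
grip_force: 52.2
```

>>> play_rows --deltas '[{"dx": 0.0,"dy": 0.0,"dz": -0.1,"ax": 0.0,"ay": 0.0,"az": 0.0,"jaw": 0.45},{"dx": 0.0,"dy": 0.0,"dz": -0.3,"ax": 0.0,"ay": 0.0,"az": 0.0,"jaw": 0.45},{"dx": 0.0,"dy": 0.0,"dz": -0.6,"ax": 0.0,"ay": 0.0,"az": 0.0,"jaw": 0.45},{"dx": 0.0,"dy": 0.0,"dz": -0.85,"ax": 0.0,"ay": 0.0,"az": 0.0,"jaw": 0.45},{"dx": 0.0,"dy": 0.0,"dz": -1.0,"ax": 0.0,"ay": 0.0,"az": 0.0,"jaw": 0.45},{"dx": 0.1,"dy": -0.1,"dz": -1.0,"ax": 0.0,"ay": 0.0,"az": 0.0,"jaw": 0.45},{"dx": 0.2,"dy": -0.25,"dz": -1.0,"ax": 0.0,"ay": 0.0,"az": 0.0,"jaw": 0.45},{"dx": 0.3,"dy": -0.4,"dz": -1.0,"ax": 0.0,"ay": 0.0,"az": 0.0,"jaw": 0.45},{"dx": 0.3,"dy": -0.4,"dz": -1.0,"ax": 0.0,"ay": 0.0,"az": 0.0,"jaw": 0.45},{"dx": 0.3,"dy": -0.4,"dz": -1.0,"ax": 0.0,"ay": 0.0,"az": 0.0,"jaw": 0.45}]'

```text
time_s: 23.9
ee_pos: [0.5606, -0.2215, 0.1857]
ee_rot: [0.0, 0.0, 1.0, 0.0]
ft_force: [-1.1, 1.1, -1.8]
finger_gap: 0.0476
grip_force: 52.2
```

```bash
python3 - <<'E'
from h import *
im=cams.capture("wrist");cv2.imwrite("pics/b3.png",im);print(pose()[:3,3],manip.get_state()["finger_gap"])
holes(im,-.0275,np.array([0,0]),cams.calibration("wrist")["T_tool_cam"])
K,T=cam("wrist");print("pan exp",proj(K,T,(.5045,-.305,.09)),proj(K,T,(.5045,-.305,.134)))
for e,a in blobs(im.min(2)>200,300): print("white",np.round([*e[0],*e[1],a],1),cast(K,T,e[0],.09))
E
```

```text
[ 0.561  -0.2209  0.1855] 0.04814773824010507
outer [319.3 270.2  96.9 112.9] [ 0.0007 -0.0005 -0.0275]
inner [321.8 272.5  71.2  81.1] [-0.0006  0.0006 -0.0275]
outer [321.8 272.6  65.1  74.4] [-0.0006  0.0006 -0.0275]
inner [321.6 265.8  18.3  30.3] [ 0.0029  0.0006 -0.0275]
pan exp [211.6234 121.8714] [189.3594 128.2155]
white [445.5 382.7  29.7  47.1 846.5] [ 0.7655 -0.0932  0.09  ]
white [195.8 382.8  23.   48.8 662. ] [ 0.7656 -0.3487  0.09  ]
white [321.5 356.1  11.  113.8 787. ] [ 0.7313 -0.2202  0.09  ]
white [  58.7  366.6   38.7   65.1 1384.5] [ 0.7445 -0.4833  0.09  ]
white [ 603.8  370.5   47.2  100.1 3056. ] [0.7496 0.0645 0.09  ]
white [243.7 185.6  13.5  64.8 363. ] [ 0.5557 -0.2841  0.09  ]
white [449.9 134.1  24.2  27.2 514.5] [ 0.5137 -0.1202  0.09  ]
white [ 215.8  103.5   67.5  102.  3893.5] [ 0.4909 -0.3004  0.09  ]
white [ 422.9   47.7   39.1   44.5 1366.5] [ 0.4521 -0.1473  0.09  ]
```

```bash
python3 - <<'E'
from h import *
im=cv2.imread("pics/b3.png");K,T=cam("wrist")
for thr in(235,248,253):
  for e,a in blobs(im.min(2)>thr,300):
    if e[0][1]<200 and e[0][0]<300: print(thr,np.round([*e[0],*e[1],a],1),cast(K,T,e[0],.09))
g=cv2.cvtColor(im,cv2.COLOR_BGR2GRAY)[60:200,140:280]
c=cv2.HoughCircles(g,cv2.HOUGH_GRADIENT,1,20,param1=80,param2=14,minRadius=24,maxRadius=36)
for q in(c[0][:4] if c is not None else []): print("hough",q,cast(K,T,(q[0]+140,q[1]+60),.09))
cv2.imwrite("pics/b3z.png",cv2.resize(im[50:200,130:290],(800,600)[:2] if 0 else (640,600),interpolation=cv2.INTER_CUBIC))
E
```

```text
235 [200.1 117.   27.3  49.7 728. ] [ 0.5008 -0.3134  0.09  ]
235 [225.1  73.5  21.4  61.6 721. ] [ 0.4696 -0.2914  0.09  ]
248 [199.8 117.   26.1  49.6 666.5] [ 0.5008 -0.3137  0.09  ]
253 [199.8 116.9  25.5  49.2 635.5] [ 0.5008 -0.3137  0.09  ]
hough [74.5 66.5 26.6] [ 0.508  -0.3031  0.09  ]
hough [131.5  66.5  34.3] [ 0.508 -0.259  0.09 ]
```

>>> play_rows --deltas '[{"dx": 0.07,"dy": -0.1,"dz": 0.0,"ax": 0.0,"ay": 0.0,"az": 0.0,"jaw": 0.45},{"dx": 0.15,"dy": -0.23,"dz": 0.0,"ax": 0.0,"ay": 0.0,"az": 0.0,"jaw": 0.45},{"dx": 0.23,"dy": -0.35,"dz": 0.0,"ax": 0.0,"ay": 0.0,"az": 0.0,"jaw": 0.45},{"dx": 0.28,"dy": -0.42,"dz": 0.0,"ax": 0.0,"ay": 0.0,"az": 0.0,"jaw": 0.45},{"dx": 0.28,"dy": -0.42,"dz": 0.1,"ax": 0.0,"ay": 0.0,"az": 0.0,"jaw": 0.45},{"dx": 0.28,"dy": -0.42,"dz": 0.2,"ax": 0.0,"ay": 0.0,"az": 0.0,"jaw": 0.45},{"dx": 0.28,"dy": -0.42,"dz": 0.28,"ax": 0.0,"ay": 0.0,"az": 0.0,"jaw": 0.45},{"dx": 0.28,"dy": -0.42,"dz": 0.3,"ax": 0.0,"ay": 0.0,"az": 0.0,"jaw": 0.45},{"dx": 0.28,"dy": -0.42,"dz": 0.3,"ax": 0.0,"ay": 0.0,"az": 0.0,"jaw": 0.45}]'

```text
time_s: 25.08
ee_pos: [0.5047, -0.3058, 0.1252]
ee_rot: [-0.0, -0.0, 1.0, -0.0]
ft_force: [-1.1, 0.5, -2.4]
finger_gap: 0.0478
grip_force: 52.2
```

>>> play_rows --deltas '[{"dx": 0.0,"dy": 0.0,"dz": 0.02,"ax": 0.0,"ay": 0.0,"az": 0.0,"jaw": 0.45},{"dx": 0.0,"dy": 0.0,"dz": 0.04,"ax": 0.0,"ay": 0.0,"az": 0.0,"jaw": 0.45},{"dx": 0.0,"dy": 0.0,"dz": 0.05,"ax": 0.0,"ay": 0.0,"az": 0.0,"jaw": 0.45},{"dx": 0.0,"dy": 0.0,"dz": 0.05,"ax": 0.0,"ay": 0.0,"az": 0.0,"jaw": 0.45}]'

```text
time_s: 25.58
ee_pos: [0.5043, -0.3059, 0.115]
ee_rot: [-0.0, 0.0, 1.0, 0.0]
ft_force: [-0.2, 0.8, -1.8]
finger_gap: 0.0476
grip_force: 52.2
```

>>> play_rows --deltas '[{"dx": 0.0,"dy": 0.0,"dz": 0.02,"ax": 0.0,"ay": 0.0,"az": 0.0,"jaw": 0.45},{"dx": 0.0,"dy": 0.0,"dz": 0.04,"ax": 0.0,"ay": 0.0,"az": 0.0,"jaw": 0.45},{"dx": 0.0,"dy": 0.0,"dz": 0.06,"ax": 0.0,"ay": 0.0,"az": 0.0,"jaw": 0.45},{"dx": 0.0,"dy": 0.0,"dz": 0.07,"ax": 0.0,"ay": 0.0,"az": 0.0,"jaw": 0.45},{"dx": 0.0,"dy": 0.0,"dz": 0.07,"ax": 0.0,"ay": 0.0,"az": 0.0,"jaw": 0.45}]'

```text
time_s: 26.2
ee_pos: [0.5043, -0.3059, 0.1009]
ee_rot: [-0.0, 0.0, 1.0, 0.0]
ft_force: [0.4, -0.2, -2.5]
finger_gap: 0.0476
grip_force: 52.2
```

```bash
python3 - <<'E'
from h import *
im=cams.capture("wrist");cv2.imwrite("pics/b4.png",im);print([manip.get_state()[k] for k in("ee_pos","ft_force")])
print(im[235:315:4,290:354:4].mean(2).astype(int))
E
```

```text
[array([ 0.5045, -0.306 ,  0.1011]), array([-0.0795,  0.0056, -1.236 ])]
[[193 195 193 193 195 195 193 191 190 193 192 191 193 191 191 190]
 [194 193 194 195 194 113  67  57  57  59  72 122 190 189 190 191]
 [193 194 195  61 176 191 191 193 193 191 193 190 155  66 187 191]
 [194 129 111 192 191 192 192 193 191 192 190 190 189 190  83 164]
 [147 178 191 192 192 193 193 192 191 190 190 189 190 192 190 135]
 [141 190 191 193 192 193 190 191 188 190 191 191 192 190 192 192]
 [191 190 193 192 193 189 230 192 193 193 236 190 190 192 192 190]
 [192 193 193 193 190 252 219 193 195 195 221 249 191 190 189 191]
 [192 192 192 192 136 251 203 196 197 196 201 252 135 188 191 191]
 [194 193 193 189 137 169 204 196 203 200 209 160 136 188 191 191]
 [193 193 189 190 140 143 149 197 209 201 153 144 137 192 189 192]
 [193 189 190 191 160 146 150 195 214 196 152 149 162 190 192 193]
 [190 190 191 191 193 158 153 159 240 174 153 157 190 193 193 191]
 [191 191 191 192 191 194 175 165 169 164 179 192 194 192 191 190]
 [ 73 192 192 192 192 191 190 193 193 193 190 194 193 191 191 193]
 [187 121 193 193 190 190 191 192 189 191 194 192 190 191 191  78]
 [192 185  63 190 191 190 192 189 192 194 192 190 191 191  60 189]
 [191 192 189 123  92 190 189 193 194 191 191 191  83 106 190 190]
 [164 190 190 189 191 183 160  76  59  67 173 183 188 191 190 190]
 [ 62  61 186 190 190 194 192 191 191 192 190 188 191 189 157 110]]
```

The pixel grid shows the spindle tip at (322,283) in the hole, which spans u 306–338 and is centred. Lowering to the pan.

>>> play_rows --deltas '[{"dx": -0.004,"dy": 0.0,"dz": 0.03,"ax": 0.0,"ay": 0.0,"az": 0.0,"jaw": 0.45},{"dx": -0.004,"dy": 0.0,"dz": 0.06,"ax": 0.0,"ay": 0.0,"az": 0.0,"jaw": 0.45},{"dx": -0.004,"dy": 0.0,"dz": 0.09,"ax": 0.0,"ay": 0.0,"az": 0.0,"jaw": 0.45},{"dx": -0.004,"dy": 0.0,"dz": 0.11,"ax": 0.0,"ay": 0.0,"az": 0.0,"jaw": 0.45},{"dx": -0.004,"dy": 0.0,"dz": 0.115,"ax": 0.0,"ay": 0.0,"az": 0.0,"jaw": 0.45},{"dx": -0.004,"dy": 0.0,"dz": 0.115,"ax": 0.0,"ay": 0.0,"az": 0.0,"jaw": 0.45}]'

```text
time_s: 27.0
ee_pos: [0.5053, -0.306, 0.0781]
ee_rot: [-0.0, 0.0, 1.0, -0.0]
ft_force: [0.2, -0.3, -1.9]
finger_gap: 0.0473
grip_force: 52.2
```

>>> play_rows --deltas '[{"dx": 0.0,"dy": 0.0,"dz": 0.007,"ax": 0.0,"ay": 0.0,"az": 0.0,"jaw": 0.45},{"dx": 0.0,"dy": 0.0,"dz": 0.007,"ax": 0.0,"ay": 0.0,"az": 0.0,"jaw": 0.45}]'

```text
time_s: 27.25
ee_pos: [0.5053, -0.3059, 0.0767]
ee_rot: [0.0, 0.0, 1.0, -0.0]
ft_force: [0.2, 0.6, -2.6]
finger_gap: 0.0472
grip_force: 52.2
```

>>> play_rows --deltas '[{"dx": 0.0,"dy": 0.0,"dz": 0.005,"ax": 0.0,"ay": 0.0,"az": 0.0,"jaw": 0.45},{"dx": 0.0,"dy": 0.0,"dz": 0.005,"ax": 0.0,"ay": 0.0,"az": 0.0,"jaw": 0.45}]'

```text
time_s: 27.5
ee_pos: [0.5054, -0.306, 0.0759]
ee_rot: [0.0, 0.0, 1.0, -0.0]
ft_force: [-1.2, -0.5, -0.7]
finger_gap: 0.0476
grip_force: 52.3
```

>>> play_rows --deltas '[{"dx": 0.0,"dy": 0.0,"dz": 0.004,"ax": 0.0,"ay": 0.0,"az": 0.0,"jaw": 0.45},{"dx": 0.0,"dy": 0.0,"dz": 0.004,"ax": 0.0,"ay": 0.0,"az": 0.0,"jaw": 0.45}]'

```text
time_s: 27.75
ee_pos: [0.5054, -0.306, 0.0758]
ee_rot: [0.0, 0.0, 1.0, 0.0]
ft_force: [-2.7, 2.6, 7.3]
finger_gap: 0.0474
grip_force: 53.0
```

>>> play_rows --deltas '[{"dx": 0.0,"dy": 0.0,"dz": 0.0,"ax": 0.0,"ay": 0.0,"az": 0.0,"jaw": 0.75},{"dx": 0.0,"dy": 0.0,"dz": 0.0,"ax": 0.0,"ay": 0.0,"az": 0.0,"jaw": 0.75},{"dx": 0.0,"dy": 0.0,"dz": 0.0,"ax": 0.0,"ay": 0.0,"az": 0.0,"jaw": 0.75},{"dx": 0.0,"dy": 0.0,"dz": -0.1,"ax": 0.0,"ay": 0.0,"az": 0.0,"jaw": 0.75},{"dx": 0.0,"dy": 0.0,"dz": -0.3,"ax": 0.0,"ay": 0.0,"az": 0.0,"jaw": 0.75},{"dx": 0.0,"dy": 0.0,"dz": -0.55,"ax": 0.0,"ay": 0.0,"az": 0.0,"jaw": 0.75},{"dx": 0.08,"dy": 0.25,"dz": -0.55,"ax": 0.0,"ay": 0.0,"az": 0.0,"jaw": 0.62},{"dx": 0.16,"dy": 0.5,"dz": -0.5,"ax": 0.0,"ay": 0.0,"az": 0.0,"jaw": 0.62},{"dx": 0.25,"dy": 0.75,"dz": -0.4,"ax": 0.0,"ay": 0.0,"az": 0.0,"jaw": 0.62},{"dx": 0.325,"dy": 0.9,"dz": -0.2,"ax": 0.0,"ay": 0.0,"az": 0.0,"jaw": 0.62},{"dx": 0.325,"dy": 0.9,"dz": -0.1,"ax": 0.0,"ay": 0.0,"az": 0.0,"jaw": 0.62},{"dx": 0.325,"dy": 0.9,"dz": -0.1,"ax": 0.0,"ay": 0.0,"az": 0.0,"jaw": 0.62}]'

```text
time_s: 29.25
ee_pos: [0.4391, -0.1255, 0.0939]
ee_rot: [-0.001, -0.0, 1.0, 0.0]
ft_force: [0.1, 0.3, -0.2]
finger_gap: 0.053
grip_force: 0.0
```

```bash
python3 - <<'E'
from h import *
im=cams.capture("wrist");cv2.imwrite("pics/s1.png",im);print([manip.get_state()[k] for k in("ee_pos","finger_gap")])
holes(im,.0121,np.array([.4405,-.1256]),n=6)
E
```

```text
[array([ 0.4402, -0.1262,  0.095 ]), 0.05275443258908167]
inner [321.3 199.7  16.3  20.1] [ 0.4426 -0.1259  0.0121]
outer [321.5 200.7  48.   49.1] [ 0.4435 -0.1257  0.0121]
outer [362.6 286.6  29.5  31.5] [ 0.5223 -0.0901  0.0121]
inner [261.1  89.7  29.8  33.6] [ 0.36   -0.1686  0.0121]
outer [258.9  89.3  57.9  62.7] [ 0.3597 -0.1702  0.0121]
inner [258.8  89.1  63.   68.3] [ 0.3596 -0.1702  0.0121]
```

>>> play_rows --deltas '[{"dx": -0.012,"dy": 0.0,"dz": 0.15,"ax": 0.0,"ay": 0.0,"az": 0.0,"jaw": 0.62},{"dx": -0.012,"dy": 0.0,"dz": 0.3,"ax": 0.0,"ay": 0.0,"az": 0.0,"jaw": 0.62},{"dx": -0.012,"dy": 0.0,"dz": 0.345,"ax": 0.0,"ay": 0.0,"az": 0.0,"jaw": 0.62},{"dx": -0.012,"dy": 0.0,"dz": 0.345,"ax": 0.0,"ay": 0.0,"az": 0.0,"jaw": 0.62},{"dx": -0.012,"dy": 0.0,"dz": 0.345,"ax": 0.0,"ay": 0.0,"az": 0.0,"jaw": 0.62}]'

```text
time_s: 29.92
ee_pos: [0.4438, -0.1263, 0.0272]
ee_rot: [0.001, 0.0, 1.0, -0.0]
ft_force: [0.5, 0.5, -0.6]
finger_gap: 0.0528
grip_force: 0.0
```

```bash
python3 - <<'E'
from h import *
im=cams.capture("wrist");cv2.imwrite("pics/s2.png",im);print([manip.get_state()[k] for k in("ee_pos","finger_gap")])
holes(im,.0121,np.array([.443,-.1256]),n=4)
E
```

```text
[array([ 0.4437, -0.1262,  0.0271]), 0.052769856799877835]
inner [322.7 231.3  49.2  53.5] [ 0.4428 -0.125   0.0121]
outer [322.8 231.4  44.6  48.3] [ 0.4428 -0.125   0.0121]
outer [322.7 228.9  63.1  65.8] [ 0.4412 -0.125   0.0121]
inner [322.8 227.4  19.   25.8] [ 0.4403 -0.1249  0.0121]
```

>>> play_rows --deltas '[{"dx": 0.004,"dy": 0.005,"dz": 0.08,"ax": 0.0,"ay": 0.0,"az": 0.0,"jaw": 0.62},{"dx": 0.004,"dy": 0.005,"dz": 0.16,"ax": 0.0,"ay": 0.0,"az": 0.0,"jaw": 0.62},{"dx": 0.004,"dy": 0.005,"dz": 0.195,"ax": 0.0,"ay": 0.0,"az": 0.0,"jaw": 0.62},{"dx": 0.004,"dy": 0.005,"dz": 0.195,"ax": 0.0,"ay": 0.0,"az": 0.0,"jaw": 0.62},{"dx": 0.004,"dy": 0.005,"dz": 0.195,"ax": 0.0,"ay": 0.0,"az": 0.0,"jaw": 0.62}]'

```text
time_s: 30.6
ee_pos: [0.4422, -0.1251, -0.0128]
ee_rot: [0.0, 0.0, 1.0, -0.0]
ft_force: [-0.2, -0.4, 0.1]
finger_gap: 0.0529
grip_force: 0.0
```

>>> play_rows --deltas '[{"dx": 0.0,"dy": 0.0,"dz": 0.0,"ax": 0.0,"ay": 0.0,"az": 0.0,"jaw": 0.35},{"dx": 0.0,"dy": 0.0,"dz": 0.0,"ax": 0.0,"ay": 0.0,"az": 0.0,"jaw": 0.35},{"dx": 0.0,"dy": 0.0,"dz": 0.0,"ax": 0.0,"ay": 0.0,"az": 0.0,"jaw": 0.35},{"dx": 0.0,"dy": 0.0,"dz": 0.0,"ax": 0.0,"ay": 0.0,"az": 0.0,"jaw": 0.35}]' --newtons 45

```text
time_s: 31.1
ee_pos: [0.4423, -0.125, -0.0122]
ee_rot: [0.0, 0.0, 1.0, 0.0]
ft_force: [-2.9, 0.9, 6.7]
finger_gap: 0.0377
grip_force: 44.1
```

>>> play_rows --deltas '[{"dx": 0.0,"dy": 0.0,"dz": -0.1,"ax": 0.0,"ay": 0.0,"az": 0.0,"jaw": 0.35},{"dx": 0.0,"dy": 0.0,"dz": -0.3,"ax": 0.0,"ay": 0.0,"az": 0.0,"jaw": 0.35},{"dx": 0.0,"dy": 0.0,"dz": -0.6,"ax": 0.0,"ay": 0.0,"az": 0.0,"jaw": 0.35},{"dx": 0.0,"dy": 0.0,"dz": -0.85,"ax": 0.0,"ay": 0.0,"az": 0.0,"jaw": 0.35},{"dx": 0.0,"dy": 0.0,"dz": -0.95,"ax": 0.0,"ay": 0.0,"az": 0.0,"jaw": 0.35},{"dx": 0.0,"dy": 0.0,"dz": -0.95,"ax": 0.0,"ay": 0.0,"az": 0.0,"jaw": 0.35},{"dx": 0.0,"dy": 0.0,"dz": -0.95,"ax": 0.0,"ay": 0.0,"az": 0.0,"jaw": 0.35}]'

```text
time_s: 31.98
ee_pos: [0.4412, -0.1247, 0.1757]
ee_rot: [-0.001, 0.0, 1.0, 0.0]
ft_force: [-0.1, -0.5, -2.2]
finger_gap: 0.0375
grip_force: 45.4
```

```bash
python3 - <<'E'
from h import *
im=cams.capture("wrist");cv2.imwrite("pics/s3.png",im);print([manip.get_state()[k] for k in("ee_pos","finger_gap")])
holes(im,-.0243,np.array([0,0]),cams.calibration("wrist")["T_tool_cam"])
E
```

```text
[array([ 0.441 , -0.1247,  0.1755]), 0.03725567445329346]
inner [321.7 268.8  58.6  66.6] [-0.0005  0.0006 -0.0243]
outer [321.7 268.8  53.2  60.3] [-0.0005  0.0006 -0.0243]
outer [321.6 265.2  77.   81.1] [ 0.0014  0.0006 -0.0243]
inner [321.8 262.7  19.6  30.5] [ 0.0027  0.0006 -0.0243]
```

>>> play_rows --deltas '[{"dx": -0.05,"dy": -0.15,"dz": 0.0,"ax": 0.0,"ay": 0.0,"az": 0.0,"jaw": 0.35},{"dx": -0.14,"dy": -0.4,"dz": 0.0,"ax": 0.0,"ay": 0.0,"az": 0.0,"jaw": 0.35},{"dx": -0.23,"dy": -0.65,"dz": 0.0,"ax": 0.0,"ay": 0.0,"az": 0.0,"jaw": 0.35},{"dx": -0.322,"dy": -0.9,"dz": 0.0,"ax": 0.0,"ay": 0.0,"az": 0.0,"jaw": 0.35},{"dx": -0.322,"dy": -0.906,"dz": 0.0,"ax": 0.0,"ay": 0.0,"az": 0.0,"jaw": 0.35},{"dx": -0.322,"dy": -0.906,"dz": 0.1,"ax": 0.0,"ay": 0.0,"az": 0.0,"jaw": 0.35},{"dx": -0.322,"dy": -0.906,"dz": 0.2,"ax": 0.0,"ay": 0.0,"az": 0.0,"jaw": 0.35},{"dx": -0.322,"dy": -0.906,"dz": 0.24,"ax": 0.0,"ay": 0.0,"az": 0.0,"jaw": 0.35},{"dx": -0.322,"dy": -0.906,"dz": 0.24,"ax": 0.0,"ay": 0.0,"az": 0.0,"jaw": 0.35},{"dx": -0.322,"dy": -0.906,"dz": 0.24,"ax": 0.0,"ay": 0.0,"az": 0.0,"jaw": 0.35}]'

```text
time_s: 33.28
ee_pos: [0.5066, -0.3062, 0.1296]
ee_rot: [0.0, 0.0, 1.0, -0.0]
ft_force: [-0.6, -0.8, -1.5]
finger_gap: 0.037
grip_force: 45.5
```

Bottom at 0.142. Lowering to a bottom height of about 0.112, with a small -X trim.

>>> play_rows --deltas '[{"dx": 0.005,"dy": 0.0,"dz": 0.03,"ax": 0.0,"ay": 0.0,"az": 0.0,"jaw": 0.35},{"dx": 0.005,"dy": 0.0,"dz": 0.06,"ax": 0.0,"ay": 0.0,"az": 0.0,"jaw": 0.35},{"dx": 0.005,"dy": 0.0,"dz": 0.08,"ax": 0.0,"ay": 0.0,"az": 0.0,"jaw": 0.35},{"dx": 0.005,"dy": 0.0,"dz": 0.08,"ax": 0.0,"ay": 0.0,"az": 0.0,"jaw": 0.35}]'

```text
time_s: 33.78
ee_pos: [0.505, -0.306, 0.1124]
ee_rot: [-0.0, 0.0, 1.0, 0.0]
ft_force: [0.4, -0.4, -0.6]
finger_gap: 0.0372
grip_force: 45.5
```

>>> play_rows --deltas '[{"dx": 0.0,"dy": 0.0,"dz": 0.03,"ax": 0.0,"ay": 0.0,"az": 0.0,"jaw": 0.35},{"dx": 0.0,"dy": 0.0,"dz": 0.06,"ax": 0.0,"ay": 0.0,"az": 0.0,"jaw": 0.35},{"dx": 0.0,"dy": 0.0,"dz": 0.07,"ax": 0.0,"ay": 0.0,"az": 0.0,"jaw": 0.35},{"dx": 0.0,"dy": 0.0,"dz": 0.07,"ax": 0.0,"ay": 0.0,"az": 0.0,"jaw": 0.35}]'

```text
time_s: 34.28
ee_pos: [0.5051, -0.3061, 0.0987]
ee_rot: [-0.0, 0.0, 1.0, 0.0]
ft_force: [0.6, -0.2, -1.1]
finger_gap: 0.0377
grip_force: 45.5
```

```bash
python3 - <<'E'
from h import *
im=cams.capture("wrist");cv2.imwrite("pics/s4.png",im);print([manip.get_state()[k] for k in("ee_pos","ft_force")])
print(im[235:305:4,294:354:4].mean(2).astype(int))
E
```

```text
[array([ 0.5053, -0.3062,  0.0989]), array([-0.1192, -0.1758, -1.0096])]
[[ 57 187 216 246 247 246 245 245 242 244 246 246 201 192  79]
 [190 243 246 245 244 243 225 223 238 240 243 242 245 238 193]
 [242 246 245 186  56 182 235 236 232 189  56 214 243 241 240]
 [243 245  58 241 242 243 243 240 240 242 241 237  68 239 241]
 [245  53 243 243 243 242 241 238 239 241 241 242 241  55 242]
 [ 57 245 242 242 241 172 193 192 196 196 241 241 239 239  53]
 [233 244 243 240 166 153 193 193 195 166 172 239 236 241 166]
 [244 242 242 175 193 186 194 194 196 171 193 206 238 242 239]
 [245 242 242 171 193 186 194 195 197 175 195 165 239 240 241]
 [244 244 242 180 182 177 196 201 201 175 180 173 241 239 240]
 [241 243 243 206 183 181 197 207 204 172 185 224 241 240 242]
 [205 243 243 242 198 189 196 213 204 190 196 241 239 241 151]
 [ 76 243 240 242 241 240 184 240 205 240 239 241 240 241  92]
 [242  53 240 239 237 242 241 243 241 237 241 239 240  52 243]
 [242 241  77 234 239 241 241 241 240 237 241 194 131 244 241]
 [ 90 238 239 229  64 111 214 218 179  99  92 239 241 241 255]
 [ 63  63 124 234 240 238 241 239 234 241 238 238 145  61 252]
 [ 62  61  62  63  87 128 151 208 188 113  62  62  63  64  75]]
```

Threaded, with the spindle centred in the hole at u ≈ 322. Final lowering.

>>> play_rows --deltas '[{"dx": 0.0,"dy": 0.0,"dz": 0.015,"ax": 0.0,"ay": 0.0,"az": 0.0,"jaw": 0.35},{"dx": 0.0,"dy": 0.0,"dz": 0.027,"ax": 0.0,"ay": 0.0,"az": 0.0,"jaw": 0.35},{"dx": 0.0,"dy": 0.0,"dz": 0.032,"ax": 0.0,"ay": 0.0,"az": 0.0,"jaw": 0.35},{"dx": 0.0,"dy": 0.0,"dz": 0.032,"ax": 0.0,"ay": 0.0,"az": 0.0,"jaw": 0.35}]'

```text
time_s: 34.83
ee_pos: [0.5052, -0.3062, 0.0924]
ee_rot: [-0.0, 0.0, 1.0, -0.0]
ft_force: [0.2, -0.1, -0.7]
finger_gap: 0.0376
grip_force: 45.5
```

>>> play_rows --deltas '[{"dx": 0.0,"dy": 0.0,"dz": 0.005,"ax": 0.0,"ay": 0.0,"az": 0.0,"jaw": 0.35},{"dx": 0.0,"dy": 0.0,"dz": 0.005,"ax": 0.0,"ay": 0.0,"az": 0.0,"jaw": 0.35}]'

```text
time_s: 35.08
ee_pos: [0.5052, -0.3062, 0.0914]
ee_rot: [-0.0, 0.0, 1.0, -0.0]
ft_force: [-0.1, -0.3, -0.9]
finger_gap: 0.0377
grip_force: 45.5
```

>>> play_rows --deltas '[{"dx": 0.0,"dy": 0.0,"dz": 0.005,"ax": 0.0,"ay": 0.0,"az": 0.0,"jaw": 0.35},{"dx": 0.0,"dy": 0.0,"dz": 0.005,"ax": 0.0,"ay": 0.0,"az": 0.0,"jaw": 0.35}]'

```text
time_s: 35.33
ee_pos: [0.5053, -0.3062, 0.0913]
ee_rot: [0.0, 0.0, 1.0, 0.0]
ft_force: [-2.5, 1.5, 6.6]
finger_gap: 0.0374
grip_force: 46.1
```

Contact. Releasing, rising and withdrawing for a final look.

>>> play_rows --deltas '[{"dx": 0.0,"dy": 0.0,"dz": 0.0,"ax": 0.0,"ay": 0.0,"az": 0.0,"jaw": 0.6},{"dx": 0.0,"dy": 0.0,"dz": 0.0,"ax": 0.0,"ay": 0.0,"az": 0.0,"jaw": 0.65},{"dx": 0.0,"dy": 0.0,"dz": 0.0,"ax": 0.0,"ay": 0.0,"az": 0.0,"jaw": 0.65},{"dx": 0.0,"dy": 0.0,"dz": -0.06,"ax": 0.0,"ay": 0.0,"az": 0.0,"jaw": 0.65},{"dx": 0.0,"dy": 0.0,"dz": -0.25,"ax": 0.0,"ay": 0.0,"az": 0.0,"jaw": 0.65},{"dx": 0.0,"dy": 0.0,"dz": -0.55,"ax": 0.0,"ay": 0.0,"az": 0.0,"jaw": 0.65},{"dx": 0.0,"dy": 0.3,"dz": -0.55,"ax": 0.0,"ay": 0.0,"az": 0.0,"jaw": 0.65},{"dx": 0.0,"dy": 0.6,"dz": -0.55,"ax": 0.0,"ay": 0.0,"az": 0.0,"jaw": 0.65},{"dx": 0.0,"dy": 0.9,"dz": -0.55,"ax": 0.0,"ay": 0.0,"az": 0.0,"jaw": 0.65},{"dx": 0.0,"dy": 1.0,"dz": -0.55,"ax": 0.0,"ay": 0.0,"az": 0.0,"jaw": 0.65},{"dx": 0.0,"dy": 1.0,"dz": -0.55,"ax": 0.0,"ay": 0.0,"az": 0.0,"jaw": 0.65}]'

```text
time_s: 36.7
ee_pos: [0.5057, -0.1043, 0.2013]
ee_rot: [0.001, -0.002, 1.0, 0.0]
ft_force: [-0.2, -1.2, -0.1]
finger_gap: 0.0551
grip_force: 0.0
```

```bash
python3 - <<'E'
from h import *
s=cams.capture("scene");t=cams.capture("top")
f=lambda im,u,v,w,h:cv2.resize(im[v:v+h,u:u+w],(390,290),interpolation=cv2.INTER_CUBIC)
cv2.imwrite("pics/fin.png",np.vstack([np.hstack([f(s,380,100,107,80),f(s,140,200,107,80)]),np.hstack([f(t,110,120,134,100),f(t,420,140,134,100)])]))
E
```

```text
(no output)
```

View pics/fin.png

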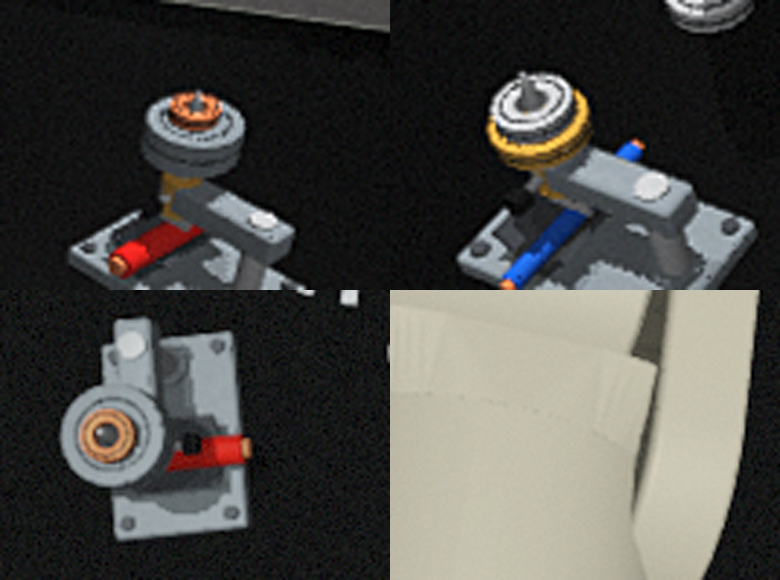

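The final picture shows copper on grey on the red frame at (195,110), and steel on brass on the blue frame at (535,105). Both spindles come through the holes and the rings lie flat. In the top view the arm hides the blue frame. Handing in.

```bash
python3 -c "
from bench import close_job;print(close_job())"
```

```text
the job is handed in; nothing more can be done
None
```

Both frames are loaded and the job is handed in at about 37 s: w50 on w500 on the red frame and w100 on w200 on the blue, each lowered to contact before release; tape and jar untouched, though the fingertips once pressed the table with up to 46 N while I was finding their height (the 40 N limit covers the arm and gripper body).

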